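# Stand a cosmetics carton on the display rail

### The job

Take the pink carton that lies flat on the bench and stand it on its long thin edge in the empty channel of the display rail, lined up with the channel and pushed up to the end stop, just like the pink carton already on show. Leave that carton, the teal carton and the red bottle where they are.

Things in the scene. Friction and masses are not known exactly. Their poses are not given: they have to be found in the camera images.
- carton: Pink carton with a gold band and a white panel on both faces, to be displayed: 150 mm long (its x), 64 mm wide (y), 26 mm thick (z), about 0.2 kg. It starts lying flat on the bench. Origin: centre of its large underside (thickness from z = 0 to 26 mm). Either long edge may be down, either face may look either way, either end may meet the stop.
- other: Teal carton of the same size (150 x 64 x 26 mm), lying flat on the bench; not to be moved. Origin: centre of its underside; x along its length, y across its width.
- rail: Dark steel display rail, fixed: base 210 (x) by 160 (y) by 8 mm, its top is the channel floor. Two channels along x, centred at y = -42 mm (empty) and +42 mm (occupied), each 44 mm wide between aluminium lips 4 mm thick, 8 mm above the floor. End stop: plate across the +x end, 45 mm above the floor, inner face at x = +99 mm; the -x end is open. Origin: centre of the underside.
- home (a point): Point on the floor of the empty channel (8 mm above the bench), on its centre line, 75 mm from the end stop: the centre of the carton's foot when it stands home. Axes as those of the rail: x along the channel towards the stop, z up.
- shown: Pink carton already on display, standing on its long edge in the occupied channel, 150 mm (x) by 26 mm (y) by 64 mm high; loose, not to be moved. Origin: centre of its foot.
- lotion: Red bottle with a black cap, 48 mm in diameter, 120 mm tall, standing loose on the bench beyond the cartons; not to be moved. Origin: centre of its foot.
- carton_mid (a point): The centre of the pink carton's volume (13 mm above its underside when it lies flat); same axes as the carton.
There are look-alikes about, which are no part of the job. Leave any black or orange look-alike of the carton alone.

How it is judged:
By the outcome, as a careful person would: the job done as asked, in the order asked, and still so for the second after the job is handed in, with the robot touching nothing.
It also fails if it takes over 58 s, if anything falls off the work surface, if the arm or the gripper's body presses on something with over 40 N, if the wrist force passes 120 N, or if a joint passes its speed limit or range.

### The arm

A 7-joint arm with a two-finger parallel gripper is mounted at the origin on the work surface. World frame = base frame: x ahead of the robot, y to its left, z up, the work surface at z = 0. Lengths are in m, angles in rad, forces in N, time in s.
With the tool pointing down it reaches from about 0.35 to 0.775 m from the base axis. Payload 3.1 kg.
Tool frame: the origin (TCP) lies at the very end of the fingers, on their centre line; the grasp point (between the pads) lies 19 mm behind it; z points along the fingers, y is the line along which they close (so a half turn about z gives the same grasp; the last joint's range is limited). The gripper opens to 85 mm and grips with 20 to 120 N. Pads are 22 mm wide; open, the fingers measure 114 mm over their backs; the gripper's body (76 mm by 85 mm) begins 54 mm behind the grasp point. The pads swing forward as they close: fully open they stand 13 mm farther back than shut.
Start: joints at [1.08, 0.311, 0.014, 1.512, -0.004, 1.319, -0.027], TCP at [0.239, -0.496, 0.2] pointing down, gripper open.
Joint ranges: [-2.7, 2.7], [-0.3, 1.91], [-1.27, 1.3], [0.12, 2.57], [-1.44, 4.58], [0.2, 2.03], [-3.05, 3.05]. Speed limits (rad/s): [2.79, 2.79, 3.14, 3.14, 3.14, 3.14, 3.14].

### API

Orientations are given as a unit quaternion [x, y, z, w].
In Python, from station import manip, viewer, job gives the robot as it stands.
- The arm moves only by the tool carry_out, never from a script. Its argument "rows" is text: rows parted by semicolons, each of 7 numbers parted by spaces: the shift along the tool's x, y, z scaled (see below), then the turn, a rotation vector about the tool's x, y, z scaled (see below), then the opening, from -1 (shut) to 1 (fully open). A call has exactly 5 rows; each row shifts and turns the commanded pose from where the row before left it, along the tool's axes as they then stand; what a row does not reach is not made up. The controller multiplies each number of a shift by 0.3 m and each number of a turn by pi rad. A row lasts 1/8 s, in which the tool goes at most 62.5 mm and 10.7 degrees, less where a joint would pass 70% of its speed; a pose out of reach is approached as far as the arm can. A call with a number of a shift or a turn outside -1 to 1 is refused whole. A call with a gripper value outside its range is refused whole. The fingers move at their own pace and stop on an object; the grip force is fixed at half the most. Time passes only in rows, so rows that do not move let the fingers close, or fill a call up. It gives the time, the measured TCP pose, the force, the opening and the grip force at its end, in the units of the state.
- manip.state(): the state, without advancing time (a new reading comes with each control period).
- viewer.capture(name): name is "side" or "top"; returns the picture (420x560x3 uint8, blue, green, red); there is no depth.
- viewer.calibration(name): a dict with "intrinsics" (3x3 intrinsics, pixels), "k1" (the pictures are not rectified: a ray, as slopes to the right and down, at radius r is drawn at 1 + k1 r^2 times it, then the intrinsics apply), "world_from_camera" (4x4, takes a point from camera to world coordinates). Camera axes: x right, y down, z forward; pixel columns grow to the right and rows downward; lengths in m; the calibration is good to about 2 mm. A picture is of the moment at which its call begins. calibration takes no time and is no camera call.
- job.close_job(): hands the job in; it is judged then, once.
The state is a dict: "time": time; "joint_pos": joint angles; "dq": joint speeds; "effort": joint torques, N m; "tool_pos": TCP position; "eef_rot": TCP orientation; "contact_force": force on the tool from outside, world axes, zero at the start; "ft_torque": the same for the moment, N m; "gripper_width": finger opening in m; "gripper_force": force on a finger pad.
Only numpy, scipy, OpenCV 4.12 (cv2) and the standard library are available. Lean on these libraries where they do the work, as an engineer would, in place of code of your own. Each camera call takes 0.05 s, during which the arm holds its last target. There are 200 camera calls.

## Working session

There is one attempt and no reset: what is moved stays moved. The work goes in short steps, Python scripts to look and compute and a tool call to move; the robot and the scene stay as the last step left them, time stands still between calls to the robot, and variables do not carry over. Pictures are saved under pics/ and viewed, at most 10 in all, crops included, and the job is handed in when it is done.

Besides the shell and the picture viewer there is one more tool, called as name(argument=value, ...) on one line, values as JSON. carry_out: Moves the arm, as the interface text tells. Shifts and turns lie within -1 to 1; 1 stands for 0.3 m of shift or pi rad of turn. Its arguments: {"type":"object","properties":{"rows":{"type":"string"}},"required":["rows"]}

```bash
mkdir -p pics
python3 - <<'E'
from station import manip, viewer, job
import cv2,numpy as np
for n in("side","top"):
    cv2.imwrite(f"pics/{n}0.png",viewer.capture(n)); c=viewer.calibration(n)
    print(n,np.round(c["intrinsics"],1).tolist(),c["k1"],np.round(c["world_from_camera"],3).tolist())
s=manip.state();print(s)
E
```

```text
side [[453.0, 0.0, 267.0], [0.0, 453.0, 205.9], [0.0, 0.0, 1.0]] -0.03810341915042994 [[-0.876, -0.367, 0.312, 0.229], [-0.481, 0.677, -0.556, 0.52], [-0.007, -0.637, -0.77, 0.84], [0.0, 0.0, 0.0, 1.0]]
top [[425.9, 0.0, 280.7], [0.0, 425.9, 213.1], [0.0, 0.0, 1.0]] -0.1274911188598953 [[0.025, -0.989, 0.148, 0.388], [-0.999, -0.021, 0.029, -0.036], [-0.026, -0.148, -0.989, 0.925], [0.0, 0.0, 0.0, 1.0]]
{'time': 0.1, 'joint_pos': array([ 1.08028643,  0.31169624,  0.0139882 ,  1.51289851, -0.00441352,
        1.31919167, -0.02721099]), 'dq': array([-1.78457766e-03, -2.29347722e-03, -4.44739643e-05, -1.74108717e-03,
       -1.11513569e-03, -1.58331963e-04, -4.12705261e-04]), 'effort': array([ 8.51015720e-04, -3.80851829e+01,  1.46682118e-01, -2.31241000e+01,
        1.22754919e-02,  8.13809806e-03, -3.66303834e-05]), 'tool_pos': array([ 0.2383456 , -0.49487299,  0.19870128]), 'eef_rot': array([ 9.74918702e-01,  2.22558654e-01, -2.77755703e-04, -1.04516854e-03]), 'contact_force': array([-0.53018047, -0.17181622, -0.19655852]), 'ft_torque': array([-0.00827078,  0.04130719, -0.00687683]), 'gripper_force': 0.0, 'gripper_width': 0.08541604435552319}
```

View pics/side0.png

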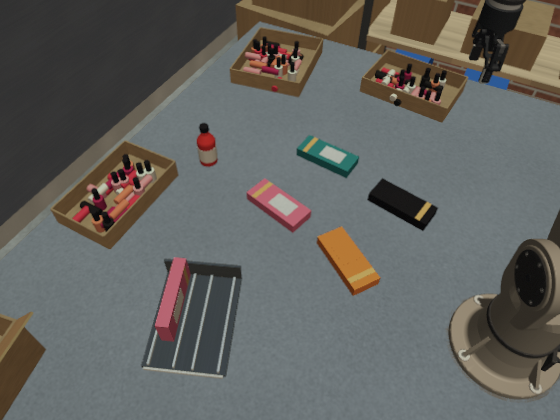

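View pics/top0.png

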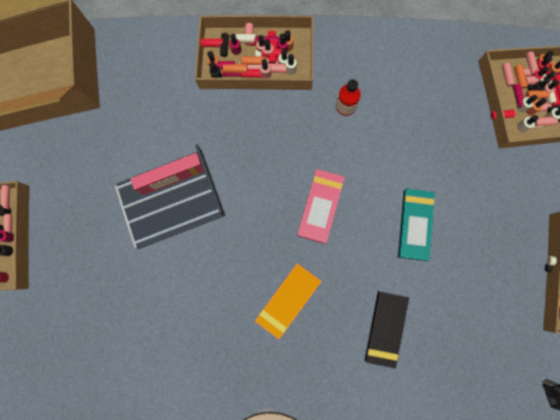

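The pink box lying flat is at top (322,206) and side (279,204). Of the other candidates, the pink one standing in the rail at top (167,172) is the shown carton. Teal (417,225), orange (289,301) and black (388,330) are the wrong colour. The flat pink one, with gold band and white panel, is the match. I'll confirm it in an enlarged crop and measure.

```bash
cat > h.py <<'E'
from station import manip, viewer, job
import cv2,numpy as np
def cal(n):
    c=viewer.calibration(n); return np.array(c["intrinsics"]),c["k1"],np.array(c["world_from_camera"])
def ray(n,p):
    K,k,T=cal(n); p=np.atleast_2d(p).astype(float)
    d=(p-K[:2,2])/[K[0,0],K[1,1]]; u=d.copy()
    for _ in range(20): u=d/(1+k*(u**2).sum(1,keepdims=True))
    return T[:3,3],np.c_[u,np.ones(len(u))]@T[:3,:3].T
def plane(n,p,z):
    o,d=ray(n,p); return o+d*((z-o[2])/d[:,2])[:,None]
def tri(pa,pb):  # top, side
    out=[]
    for a,b in zip(np.atleast_2d(pa),np.atleast_2d(pb)):
        o1,d1=ray("top",a);o2,d2=ray("side",b);d1=d1[0];d2=d2[0]
        s=np.linalg.lstsq(np.c_[d1,-d2],o2-o1,rcond=None)[0]
        x,y=o1+s[0]*d1,o2+s[1]*d2; out.append(np.r_[(x+y)/2,np.linalg.norm(x-y)])
    return np.array(out)
def blobs(im,lo,hi,amin=150):
    m=cv2.inRange(cv2.cvtColor(im,cv2.COLOR_BGR2HSV),lo,hi)
    cs,_=cv2.findContours(m,cv2.RETR_EXTERNAL,cv2.CHAIN_APPROX_NONE)
    return [c for c in cs if cv2.contourArea(c)>amin]
E
python3 - <<'E'
from h import *
T=cv2.imread("pics/top0.png");S=cv2.imread("pics/side0.png")
for n,im,roi in(("top",T,(295,165,60,85)),("side",S,(240,170,80,65))):
    x,y,w,h=roi; c=im[y:y+h,x:x+w]
    # white panel & gold band centroids (top face)
    hsv=cv2.cvtColor(c,cv2.COLOR_BGR2HSV)
    for nm,lo,hi in(("white",(0,0,150),(179,70,255)),("gold",(15,100,100),(32,255,255)),("pink",(165,100,100),(179,255,255))):
        m=cv2.inRange(hsv,lo,hi);cs,_=cv2.findContours(m,cv2.RETR_EXTERNAL,cv2.CHAIN_APPROX_NONE)
        k=max(cs,key=cv2.contourArea);M=cv2.moments(k);r=cv2.minAreaRect(k)
        print(n,nm,round(M['m10']/M['m00']+x,2),round(M['m01']/M['m00']+y,2),np.round(cv2.boxPoints(r)+[x,y],1).tolist())
def tile(im,x,y,w,h):return cv2.resize(im[y:y+h,x:x+w],(400,300),interpolation=cv2.INTER_CUBIC)
a=np.hstack([tile(T,105,145,136,102),tile(S,130,255,160,120)])
b=np.hstack([tile(T,270,160,112,84),tile(S,230,170,96,72)])
cv2.imwrite("pics/crop1.png",np.vstack([a,b]))
E
```

```text
top white 319.08 211.92 [[305.9, 222.8], [313.7, 195.6], [332.3, 200.9], [324.5, 228.2]]
top gold 327.56 182.35 [[312.9, 180.9], [314.3, 176.1], [341.9, 183.8], [340.6, 188.5]]
top pink 318.89 212.62 [[297.3, 235.4], [312.3, 181.8], [340.6, 189.7], [325.6, 243.3]]
side white 282.69 204.15 [[267.6, 202.6], [276.4, 190.3], [297.9, 205.7], [289.2, 218.0]]
side gold 261.66 189.64 [[252.0, 195.0], [269.4, 181.0], [271.7, 183.9], [254.2, 197.8]]
side pink 283.9 207.05 [[252.9, 198.1], [271.0, 177.0], [312.6, 212.8], [294.5, 233.9]]
```

View pics/crop1.png

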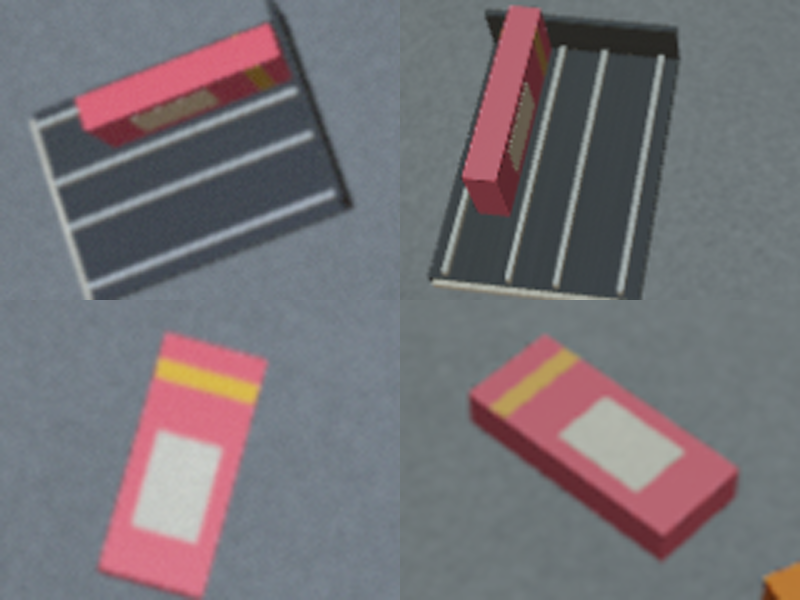

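The crop confirms it: flat pink carton with gold band and white panel (bottom tiles). The empty channel lies between the two lower/right lips, and the stop is at top (≈212,180). Next: triangulate, and plan.

Run:
```python
from h import *
np.set_printoptions(precision=4,suppress=True)
ct=[(316.8,169.2),(345,176.8),(326.8,243.2),(297.7,235.9)]
cs=[(246.8,192.8),(264.8,178.6),(311.1,210.3),(293.1,225.9)]
C=tri(ct,cs);print("carton",C,C.mean(0))
for n,p in(("top",ct),("side",cs)):
    q=plane(n,p,.026)[:,:2];r=cv2.minAreaRect(q.astype(np.float32)*1000);d=(q[0]+q[1]-q[2]-q[3])/2
    print(n,q.mean(0),np.linalg.norm(d),np.linalg.norm((q[0]+q[3]-q[1]-q[2])/2),np.degrees(np.arctan2(d[1],d[0])))
f=lambda P:np.array(P)/2.941+[105,145]
g=lambda P:np.array(P)/2.5+[130,255]
lt=f([(57,184),(297,91),(70,227),(312,134),(88,288),(334,193)])
ls=g([(110,280),(163,48),(157,287),(204,50),(221,292),(261,55)])
print("lips tri",tri(lt,ls))
for n,p in(("top",lt),("side",ls)):
    q=plane(n,p,.016)[:,:2];d=q[1::2]-q[::2]
    print(n,q,np.linalg.norm(d,axis=1),np.degrees(np.arctan2(d[:,1],d[:,0])))
# stop: bottom of inner face at floor in side view / top right edge
st=g([(88,12),(278,28)])
print("stop top (z=.053) side",plane("side",st,.053)[:,:2], "top", plane("top",f([(268,0),(349,207)]),.053)[:,:2])
# shown carton top face corners
sh_t=f([(77,99),(271,24),(281,55),(84,130)]);sh_s=g([(64,178),(110,8),(142,8),(100,183)])
print("shown",tri(sh_t,sh_s)); q=plane("top",sh_t,.072);print(q.mean(0))
# bottle foot, teal
print("bottle",tri([(352,84)],[(204,128)]))
```

```text
carton [[ 0.6226 -0.0849  0.0196  0.0014]
 [ 0.607  -0.1465  0.0196  0.0015]
 [ 0.4619 -0.1078  0.0221  0.0027]
 [ 0.4766 -0.0455  0.0249  0.0044]] [ 0.5421 -0.0962  0.0216  0.0025]
top [ 0.5399 -0.0962] 0.1501479771155569 0.06321605809459971 -14.799080886282702
side [ 0.5414 -0.0925] 0.14682574258330935 0.06269070936452444 -14.305987642287135
lips tri [[0.5299 0.3419 0.0096 0.    ]
 [0.6052 0.1595 0.0133 0.0026]
 [0.497  0.3292 0.0086 0.0007]
 [0.5721 0.1458 0.0163 0.0032]
 [0.4517 0.3104 0.0128 0.0009]
 [0.5278 0.127  0.0163 0.0028]]
top [[0.5289 0.3393]
 [0.6033 0.1584]
 [0.4965 0.3264]
 [0.5706 0.1453]
 [0.4511 0.309 ]
 [0.5265 0.1266]] [0.1955 0.1957 0.1973] [-67.6338 -67.7273 -67.5331]
side [[0.5275 0.3433]
 [0.6053 0.161 ]
 [0.4943 0.3308]
 [0.5739 0.146 ]
 [0.4512 0.3113]
 [0.5293 0.1271]] [0.1982 0.2012 0.2   ] [-66.8955 -66.698  -67.0406]
stop top (z=.053) side [[0.6624 0.1784]
 [0.5168 0.1166]] top [[0.6626 0.176 ]
 [0.5111 0.1088]]
shown [[0.5836 0.3089 0.0661 0.0002]
 [0.6425 0.1707 0.0626 0.002 ]
 [0.6176 0.1606 0.0677 0.0008]
 [0.5589 0.3002 0.0681 0.0031]]
[0.5992 0.2333 0.072 ]
bottle [[ 0.7805 -0.1512  0.1091  0.0013]]
```

```bash
cat >> h.py <<'E'
from scipy.spatial.transform import Rotation as R, Slerp
def frame(z,y):  # tool axes from z dir and approx closing dir y (world)
    z=np.array(z,float);z/=np.linalg.norm(z);y=np.array(y,float);y-=z*(z@y);y/=np.linalg.norm(y)
    return R.from_matrix(np.c_[np.cross(y,z),y,z])
def plan(targets,grip,tcp=True,lin=.045,ang=9,mult=5):
    """targets: list of (pos,R,[n]) ; prints rows"""
    s=manip.state();p=s["tool_pos"];q=R.from_quat(s["eef_rot"]);rows=[]
    for t in targets:
        pt=np.array(t[0]);qt=t[1];a=np.degrees((q.inv()*qt).magnitude())
        n=int(max(np.ceil(np.linalg.norm(pt-p)/lin),np.ceil(a/ang),1))
        if len(t)>2:n=max(n,t[2])
        sl=Slerp([0,1],R.concatenate([q,qt]));q0,p0=q,p
        for i in range(1,n+1):
            qn=sl(i/n);pn=p0+(pt-p0)*i/n
            rows.append(np.r_[q.inv().apply(pn-p)/.3,(q.inv()*qn).as_rotvec()/np.pi]);p,q=pn,qn
    while len(rows)%mult: rows.append(np.zeros(6))
    for k in range(0,len(rows),5):
        print("; ".join(" ".join(f"{v:.3f}".rstrip('0').rstrip('.').replace('-0','-0') or '0' for v in r)+f" {grip}" for r in rows[k:k+5]))
def D(h,el): # direction: heading deg, elevation deg
    h,el=np.radians([h,el]);return np.array([np.cos(h)*np.cos(el),np.sin(h)*np.cos(el),np.sin(el)])
E
python3 - <<'E'
from h import *
Q=frame(D(-14.5,-70),D(-104.5,0))
gp=np.array([.4923,-.082,.02])
print((gp+.019*D(-14.5,-70)))
t=gp+.019*D(-14.5,-70)
plan([(t-.10*D(-14.5,-70),Q)],1)
E
```

```text
[ 0.49859139 -0.08362707  0.00214584]
0.117 -0.085 0.031 -0.004 0.01 0.02 1; 0.111 -0.092 0.034 -0.004 0.01 0.02 1; 0.104 -0.099 0.036 -0.004 0.01 0.02 1; 0.096 -0.106 0.038 -0.004 0.01 0.02 1; 0.088 -0.112 0.039 -0.004 0.01 0.02 1
0.079 -0.118 0.041 -0.004 0.01 0.02 1; 0.07 -0.123 0.042 -0.004 0.01 0.02 1; 0.061 -0.128 0.042 -0.004 0.01 0.02 1; 0.052 -0.132 0.042 -0.004 0.01 0.02 1; 0.042 -0.135 0.042 -0.004 0.01 0.02 1
0.032 -0.138 0.042 -0.004 0.01 0.02 1; 0 0 0 0 0 0 1; 0 0 0 0 0 0 1; 0 0 0 0 0 0 1; 0 0 0 0 0 0 1
```

carry_out(rows="0.117 -0.085 0.031 -0.004 0.01 0.02 1; 0.111 -0.092 0.034 -0.004 0.01 0.02 1; 0.104 -0.099 0.036 -0.004 0.01 0.02 1; 0.096 -0.106 0.038 -0.004 0.01 0.02 1; 0.088 -0.112 0.039 -0.004 0.01 0.02 1")

```text
time: 0.72
tool_pos: [0.3425, -0.3034, 0.1521]
eef_rot: [0.994, 0.066, 0.083, 0.013]
contact_force: [0.5, 1.4, 0.3]
gripper_width: 0.0858
gripper_force: 0.0
```

carry_out(rows="0.079 -0.118 0.041 -0.004 0.01 0.02 1; 0.07 -0.123 0.042 -0.004 0.01 0.02 1; 0.061 -0.128 0.042 -0.004 0.01 0.02 1; 0.052 -0.132 0.042 -0.004 0.01 0.02 1; 0.042 -0.135 0.042 -0.004 0.01 0.02 1")

```text
time: 1.35
tool_pos: [0.4455, -0.1135, 0.1049]
eef_rot: [0.982, -0.093, 0.164, 0.026]
contact_force: [1.2, -0.5, 0.3]
gripper_width: 0.0855
gripper_force: 0.0
```

carry_out(rows="0.032 -0.138 0.042 -0.004 0.01 0.02 1; 0 0 0 0 0 0 1; 0 0 0 0 0 0 1; 0 0 0 0 0 0 1; 0 0 0 0 0 0 1")

```text
time: 1.98
tool_pos: [0.4629, -0.0842, 0.097]
eef_rot: [0.977, -0.12, 0.176, 0.029]
contact_force: [1.1, 0.1, -0.3]
gripper_width: 0.0856
gripper_force: 0.0
```

Run:
```python
from h import *
np.set_printoptions(precision=3,suppress=True)
s=manip.state();print(s["joint_pos"],s["contact_force"])
Q=frame(D(-14.5,-70),D(-104.5,0))
t=np.array([.4986,-.0836,-.001])
plan([(t,Q)],1,lin=.025)
```

```text
[ 0.536  0.016 -0.452  2.212  0.143  0.567 -1.836] [ 1.07   0.113 -0.346]
-0.001 -0.007 0.069 0.001 -0.001 0.001 1; -0.001 -0.007 0.069 0.001 -0.001 0.001 1; -0.001 -0.007 0.069 0.001 -0.001 0.001 1; -0.001 -0.007 0.069 0.001 -0.001 0.001 1; -0.001 -0.006 0.069 0.001 -0.001 0.001 1
```

carry_out(rows="-0.001 -0.007 0.069 0.001 -0.001 0.001 1; -0.001 -0.007 0.069 0.001 -0.001 0.001 1; -0.001 -0.007 0.069 0.001 -0.001 0.001 1; -0.001 -0.007 0.069 0.001 -0.001 0.001 1; -0.001 -0.006 0.069 0.001 -0.001 0.001 1")

```text
time: 2.6
tool_pos: [0.499, -0.0831, -0.0014]
eef_rot: [0.977, -0.126, 0.17, 0.019]
contact_force: [-0.6, -0.6, -0.5]
gripper_width: 0.0854
gripper_force: 0.0
```

Run:
```python
from h import *
T=viewer.capture("top");S=viewer.capture("side")
def tile(im,x,y,w,h):return cv2.resize(im[y:y+h,x:x+w],(400,300),interpolation=cv2.INTER_CUBIC)
cv2.imwrite("pics/g1.png",np.hstack([tile(T,250,150,160,120),tile(S,220,150,140,105)]))
```

```text
(no output)
```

View pics/g1.png

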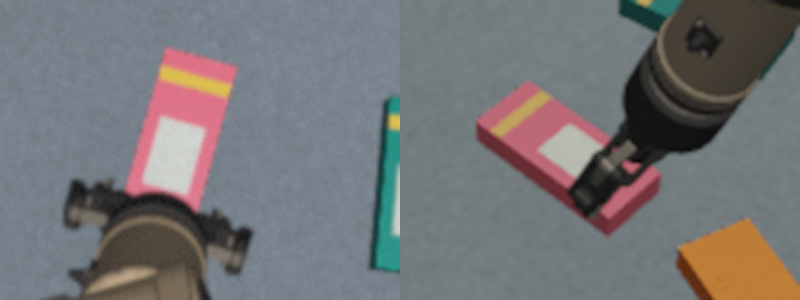

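The fingers straddle the near end (top tile fingers at ≈(85,205) and (230,245), carton between). Closing.

carry_out(rows="0 0 0 0 0 0 -1; 0 0 0 0 0 0 -1; 0 0 0 0 0 0 -1; 0 0 0 0 0 0 -1; 0 0 0 0 0 0 -1")

```text
time: 3.32
tool_pos: [0.4987, -0.0821, -0.0006]
eef_rot: [0.977, -0.125, 0.17, 0.019]
contact_force: [0.3, 1.3, 0.4]
gripper_width: -0.0001
gripper_force: 0.0
```

Run:
```python
from h import *
np.set_printoptions(precision=3,suppress=True)
s=manip.state();print(s["joint_pos"],s["contact_force"],s["gripper_width"])
p=s["tool_pos"]
Q0=R.from_quat(s["eef_rot"])
# lift to z .17 while moving; end at stand place with tool back-tilted 70deg
h=0
Q1=frame(D(180+h,-20),D(h-90,0))
plan([(p+[0,0,.12],Q0),(np.array([.46,.04,.20]),Q1)],-1)
```

```text
[ 0.401  0.281 -0.353  2.229  0.463  0.34  -2.161] [0.252 1.267 0.383] -5.528372297804614e-05
0.045 -0.001 -0.126 0 0 0 -1; 0.045 -0.001 -0.126 0 0 0 -1; 0.045 -0.001 -0.126 0 0 0 -1; -0.011 -0.033 -0.03 -0.004 -0.045 -0.007 -1; -0.015 -0.033 -0.028 -0.004 -0.045 -0.007 -1
-0.018 -0.033 -0.026 -0.004 -0.045 -0.007 -1; -0.021 -0.033 -0.024 -0.004 -0.045 -0.007 -1; -0.023 -0.033 -0.021 -0.004 -0.045 -0.007 -1; -0.025 -0.034 -0.018 -0.004 -0.045 -0.007 -1; -0.027 -0.034 -0.015 -0.004 -0.045 -0.007 -1
-0.028 -0.035 -0.012 -0.004 -0.045 -0.007 -1; -0.028 -0.035 -0.008 -0.004 -0.045 -0.007 -1; -0.028 -0.036 -0.004 -0.004 -0.045 -0.007 -1; -0.028 -0.036 -0.001 -0.004 -0.045 -0.007 -1; 0 0 0 0 0 0 -1
```

Run:
```python
from h import *
T=viewer.capture("top");S=viewer.capture("side")
def tile(im,x,y,w,h):return cv2.resize(im[y:y+h,x:x+w],(400,300),interpolation=cv2.INTER_CUBIC)
cv2.imwrite("pics/g2.png",np.hstack([tile(T,250,130,160,120),tile(S,220,150,140,105)]))
```

```text
(no output)
```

View pics/g2.png

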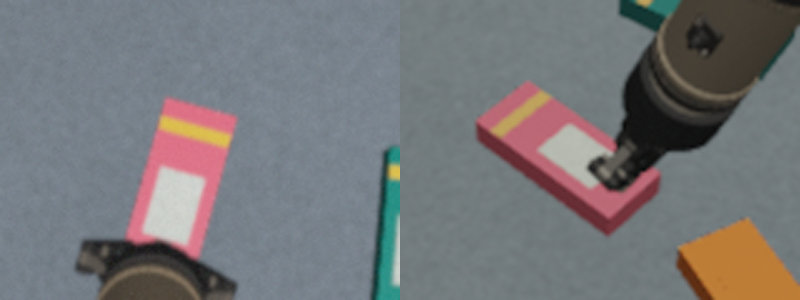

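Run:
```python
from h import *
np.set_printoptions(precision=4,suppress=True)
s=manip.state();print(s["time"],s["gripper_width"],s["gripper_force"],s["tool_pos"],s["contact_force"])
def proj(n,p):
    K,k,T=cal(n);c=np.linalg.inv(T)@np.r_[p,1];u=c[:2]/c[2];u=u*(1+k*(u@u));return K[:2,:2]@u+K[:2,2]
q=R.from_quat(s["eef_rot"])
for b in(0,.019,.05,.1):
    p=s["tool_pos"]-q.apply([0,0,b]);print(b,proj("top",p),proj("side",p))
S=viewer.capture("side");T=viewer.capture("top")
def mk(im,n,x,y,w,h):
    im=cv2.resize(im[y:y+h,x:x+w],(400,300),interpolation=cv2.INTER_CUBIC)
    for b in(0,.019,.05,.1):
        p=(proj(n,s["tool_pos"]-q.apply([0,0,b]))-[x,y])*400/w;cv2.circle(im,tuple(int(v) for v in p),3,(0,255,0),1)
    return im
cv2.imwrite("pics/g3.png",np.hstack([mk(T,"top",270,170,100,75),mk(S,"side",250,160,80,60)]))
```

```text
3.425 -4.405330925020288e-05 0.0 [ 0.4987 -0.0821 -0.0008] [ 0.5501 -0.0802  0.2322]
0 [314.1948 226.3859] [292.224  218.2268]
0.019 [313.886  228.2727] [294.6026 214.925 ]
0.05 [313.3538 231.5212] [298.648  209.3088]
0.1 [312.4128 237.2572] [305.6407 199.5989]
```

View pics/g3.png

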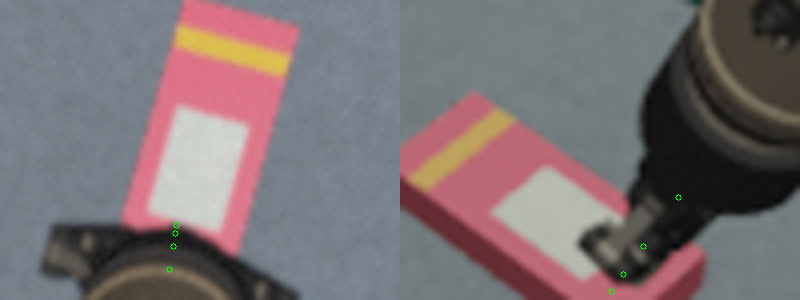

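Run:
```python
from h import *
np.set_printoptions(precision=4,suppress=True)
o,d=ray("side",[(286.5,224.2)]);print([o+d[0]*((z-o[2])/d[0,2]) for z in(0,.01,.02,.03,.04,.05)])
o,d=ray("side",[(291,212.2)]);print([o+d[0]*((z-o[2])/d[0,2]) for z in(0,.01,.02,.03,.04)])
c=manip.state();print(R.from_quat(c["eef_rot"]).as_matrix())
```

```text
[array([ 0.5022, -0.0594,  0.    ]), array([ 0.4989, -0.0525,  0.01  ]), array([ 0.4957, -0.0456,  0.02  ]), array([ 0.4924, -0.0387,  0.03  ]), array([ 0.4891, -0.0318,  0.04  ]), array([ 0.4859, -0.0249,  0.05  ])]
[array([ 0.5092, -0.0964,  0.    ]), array([ 0.5058, -0.0891,  0.01  ]), array([ 0.5025, -0.0817,  0.02  ]), array([ 0.4991, -0.0744,  0.03  ]), array([ 0.4958, -0.067 ,  0.04  ])]
[[ 0.9112 -0.2505  0.3269]
 [-0.2378 -0.9681 -0.079 ]
 [ 0.3363 -0.0057 -0.9417]]
```

carry_out(rows="0.05 0 -0.13 0 0 0 -1; 0.05 0 -0.13 0 0 0 -1; 0 0 0 0 0 0 -1; 0 0 0 0 0 0 -1; 0 0 0 0 0 0 -1")

```text
time: 4.15
tool_pos: [0.499, -0.0829, 0.0811]
eef_rot: [0.978, -0.125, 0.168, 0.019]
contact_force: [-0.2, 0.3, -0.5]
gripper_width: 0.0004
gripper_force: 0.0
```

Run:
```python
from h import *
np.set_printoptions(precision=4,suppress=True)
s=manip.state();print(s["gripper_width"],s["tool_pos"],s["contact_force"],s["joint_pos"])
def proj(n,p):
    K,k,T=cal(n);c=np.linalg.inv(T)@np.r_[p,1];u=c[:2]/c[2];u=u*(1+k*(u@u));return K[:2,:2]@u+K[:2,2]
q=R.from_quat(s["eef_rot"])
S=viewer.capture("side");T=viewer.capture("top")
def mk(im,n,x,y,w,h):
    im=cv2.resize(im[y:y+h,x:x+w],(400,300),interpolation=cv2.INTER_CUBIC)
    for b in(0,.019,.05,.1):
        p=(proj(n,s["tool_pos"]-q.apply([0,0,b]))-[x,y])*400/w;cv2.circle(im,tuple(int(v) for v in p),3,(0,255,0),1)
    return im
cv2.imwrite("pics/g4.png",np.hstack([mk(T,"top",270,160,100,75),mk(S,"side",230,140,100,75)]))
```

```text
0.0004039414552200486 [ 0.499  -0.0829  0.0811] [-0.2411  0.2985 -0.51  ] [ 0.5711  0.137  -0.5138  2.1355  0.2303  0.5616 -1.9274]
```

View pics/g4.png

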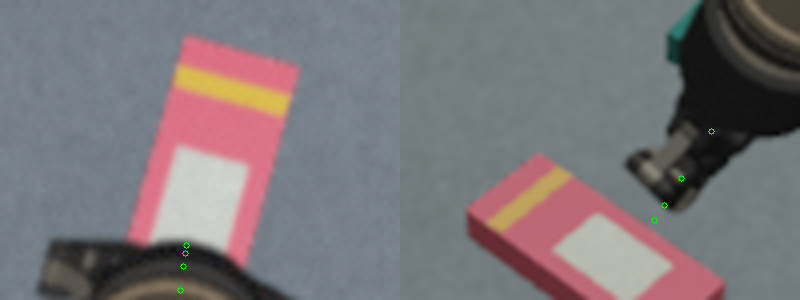

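The tip shows ~25 mm above the reported TCP. I'll check with the initial pictures, where the tool was vertical and the fingers open.

Run:
```python
from h import *
np.set_printoptions(precision=4,suppress=True)
def proj(n,p):
    K,k,T=cal(n);c=np.linalg.inv(T)@np.r_[p,1];u=c[:2]/c[2];u=u*(1+k*(u@u));return K[:2,:2]@u+K[:2,2]
p0=np.array([.2383,-.4949,.1987]);q0=R.from_quat([.9749,.22256,-.00028,-.001])
S0=cv2.imread("pics/side0.png");T0=cv2.imread("pics/top0.png")
for n,im in(("side",S0),("top",T0)):
  for l in("both",):
    for y in(-.05,0,.05):
      for b in(0,.013,.04): print(n,y,b,proj(n,p0+q0.apply([0,y,-b])))
g=cv2.cvtColor(S0,cv2.COLOR_BGR2GRAY)[0:95,460:530]
m=(g<60).astype(np.uint8)
for r in range(30,92,3): print(r,"".join(".#"[v] for v in m[r]))
```

```text
side -0.05 0 [476.9048  99.7608]
side -0.05 0.013 [478.8457  95.1081]
side -0.05 0.04 [482.9889  85.1625]
side 0 0 [471.6961  86.7506]
side 0 0.013 [473.5263  82.1229]
side 0 0.04 [477.4291  72.2407]
side 0.05 0 [466.7789  74.5119]
side 0.05 0.013 [468.5076  69.9154]
side 0.05 0.04 [472.1905  60.1088]
top -0.05 0 [529.3385 379.1533]
top -0.05 0.013 [533.2721 380.7595]
top -0.05 0.04 [541.8184 384.2358]
top 0 0 [552.6925 365.5332]
top 0 0.013 [556.9003 366.863 ]
top 0 0.04 [566.0177 369.7277]
top 0.05 0 [575.0614 351.996 ]
top 0.05 0.013 [579.4899 353.0548]
top 0.05 0.04 [589.0537 355.321 ]
30 .............#####.##################################.................
33 ............###################################.......................
36 ............#################################.........................
39 .............########################....###..........................
42 .............##########################...............................
45 ................########################......###.....................
48 ............#####################################.......
[... 350 characters left out ...]
#######...........................
66 .........................#################............................
69 .......................#..###############.............................
72 .#.......................########.....................................
75 ....................#...########......................................
78 ...................#...#######........................................
81 .....................########.........................................
84 ......................................................................
87 ................................................############..........
90 ........................................................##.###########
```

Run:
```python
from h import *
Q=frame([0,0,-1],D(-90,0))
plan([(np.array([.49,.04,.10]),Q),(np.array([.49,.04,.03]),Q)],-1)
```

```text
-0.035 -0.13 -0.034 0.004 -0.036 -0.027 -1; -0.027 -0.133 -0.028 0.004 -0.036 -0.027 -1; -0.019 -0.135 -0.024 0.004 -0.036 -0.027 -1; -0 -0 0.117 0 -0 -0 -1; -0 0 0.117 0 -0 -0 -1
```

carry_out(rows="-0.035 -0.13 -0.034 0.004 -0.036 -0.027 -1; -0.027 -0.133 -0.028 0.004 -0.036 -0.027 -1; -0.019 -0.135 -0.024 0.004 -0.036 -0.027 -1; 0 0 0.117 0 0 0 -1; 0 0 0.117 0 0 0 -1")

```text
time: 4.88
tool_pos: [0.492, 0.0409, 0.0296]
eef_rot: [1.0, 0.002, 0.001, 0.0]
contact_force: [-0.8, -1.0, 0.0]
gripper_width: 0.0002
gripper_force: 0.0
```

```bash
cat >> h.py <<'E'
def proj(n,p):
    K,k,T=cal(n);c=np.linalg.inv(T)@np.r_[p,1];u=c[:2]/c[2];u=u*(1+k*(u@u));return K[:2,:2]@u+K[:2,2]
def tipmask(n,s):  # foreground vs first picture; extent along the tool axis direction in the image
    im=viewer.capture(n);b=cv2.imread(f"pics/{n}0.png")
    m=(cv2.absdiff(im,b).max(2)>30).astype(np.uint8);m=cv2.morphologyEx(m,cv2.MORPH_OPEN,np.ones((3,3)))
    q=R.from_quat(s["eef_rot"]);a=proj(n,s["tool_pos"]);c=proj(n,s["tool_pos"]-q.apply([0,0,.05]))
    u=(a-c)/np.linalg.norm(a-c);v=np.array([-u[1],u[0]]);ys,xs=np.nonzero(m);P=np.c_[xs,ys]-a
    l=P@u;w=P@v;k=(abs(w)<25)&(l>-60)
    mmpx=50/np.linalg.norm(a-c)
    for e in range(-50,10,2):
        g=k&(l>=e)&(l<e+2)
        if g.sum()>2: print(n,"along px",e,"mm",round(e*mmpx,1),"w",w[g].min().round(1),w[g].max().round(1))
    return im
E
python3 - <<'E'
from h import *
s=manip.state();print(s["tool_pos"].round(4),s["eef_rot"].round(3),s["contact_force"].round(1),s["joint_pos"].round(2))
tipmask("side",s)
E
```

```text
[0.492  0.0409 0.0296] [1.    0.002 0.001 0.   ] [-0.8 -1.   0. ] [ 0.35  0.43 -0.59  1.88  0.3   0.92 -1.95]
side along px -50 mm -184.1 w -19.3 19.7
side along px -48 mm -176.7 w -18.3 19.7
side along px -46 mm -169.4 w -18.3 19.7
side along px -44 mm -162.0 w -17.3 18.7
side along px -42 mm -154.6 w -16.3 17.7
side along px -40 mm -147.3 w -14.3 15.7
side along px -38 mm -139.9 w -13.3 14.7
side along px -36 mm -132.6 w -13.3 13.7
side along px -34 mm -125.2 w -12.3 14.7
side along px -32 mm -117.8 w -11.3 14.7
side along px -30 mm -110.5 w -10.3 14.7
side along px -28 mm -103.1 w -8.3 14.7
side along px -26 mm -95.7 w -7.3 12.7
side along px -24 mm -88.4 w -7.3 13.7
side along px -22 mm -81.0 w -6.3 16.7
side along px -20 mm -73.6 w -4.3 20.7
side along px -18 mm -66.3 w -4.3 20.7
side along px -16 mm -58.9 w -4.3 20.7
side along px -14 mm -51.5 w -4.3 18.7
side along px -12 mm -44.2 w -4.3 13.7
side along px -10 mm -36.8 w -4.3 7.7
side along px -8 mm -29.5 w -2.3 3.7
```

carry_out(rows="0 0 0.08 0 0 0 -1; 0 0 0.02 0 0 0 -1; 0 0 0 0 0 0 -1; 0 0 0 0 0 0 -1; 0 0 0 0 0 0 -1")

```text
time: 5.55
tool_pos: [0.4923, 0.0399, 0.0019]
eef_rot: [1.0, 0.001, 0.002, 0.0]
contact_force: [0.3, -0.9, -0.3]
gripper_width: 0.0
gripper_force: 0.0
```

Run:
```python
from h import *
s=manip.state();print(s["tool_pos"].round(4),s["contact_force"].round(1),s["joint_pos"].round(2))
im=viewer.capture("side")
for f in(0,.01,.02,.03,.04):
    print(f,proj("side",[.492,.0409,f]),proj("side",[.492,.0409+.014,f]))
cv2.imwrite("pics/g5.png",cv2.resize(im[180:300,180:340],(800,600),interpolation=cv2.INTER_CUBIC))
```

```text
[0.4923 0.0399 0.0019] [ 0.3 -0.9 -0.3] [ 0.33  0.47 -0.57  1.9   0.33  0.86 -1.98]
0 [269.74420311 257.85835962] [266.67764044 262.60762924]
0.01 [269.73288159 255.34493308] [266.6419892  260.11227055]
0.02 [269.72137442 252.79165649] [266.6057704  257.57700285]
0.03 [269.70967709 250.19759369] [266.56897062 255.00087977]
0.04 [269.69778495 247.5617796 ] [266.53157607 252.38292541]
```

View pics/g5.png

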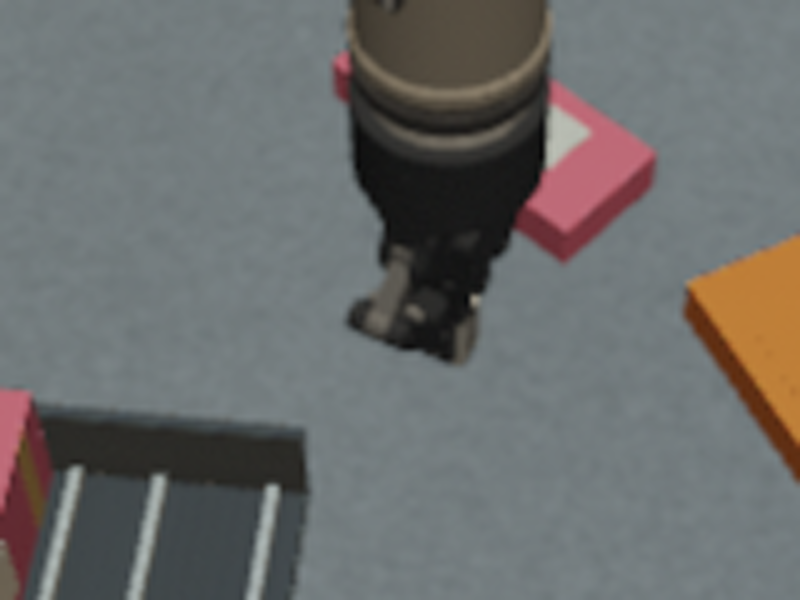

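carry_out(rows="0 0 0.04 0 0 0 -1; 0 0 0.007 0 0 0 -1; 0 0 0 0 0 0 -1; 0 0 0 0 0 0 -1; 0 0 0 0 0 0 -1")

```text
time: 6.22
tool_pos: [0.4917, 0.0399, -0.0129]
eef_rot: [1.0, 0.001, 0.001, 0.0]
contact_force: [-1.1, 0.8, -0.4]
gripper_width: 0.0004
gripper_force: 0.0
```

carry_out(rows="0 0 0.007 0 0 0 -1; 0 0 0.007 0 0 0 -1; 0 0 0 0 0 0 -1; 0 0 0 0 0 0 -1; 0 0 0 0 0 0 -1")

```text
time: 6.85
tool_pos: [0.4916, 0.0399, -0.0172]
eef_rot: [1.0, 0.001, 0.001, 0.0]
contact_force: [-0.4, 0.1, 0.2]
gripper_width: 0.0002
gripper_force: 0.0
```

carry_out(rows="0 0 0.007 0 0 0 -1; 0 0 0.007 0 0 0 -1; 0 0 0 0 0 0 -1; 0 0 0 0 0 0 -1; 0 0 0 0 0 0 -1")

```text
time: 7.48
tool_pos: [0.4916, 0.0399, -0.0214]
eef_rot: [1.0, 0.001, 0.001, 0.0]
contact_force: [-0.2, -0.2, 0.4]
gripper_width: -0.0002
gripper_force: 0.0
```

carry_out(rows="0 0 0.007 0 0 0 -1; 0 0 0.007 0 0 0 -1; 0 0 0 0 0 0 -1; 0 0 0 0 0 0 -1; 0 0 0 0 0 0 -1")

```text
time: 8.1
tool_pos: [0.4916, 0.0399, -0.0256]
eef_rot: [1.0, 0.001, 0.001, 0.0]
contact_force: [-0.5, 0.3, 0.5]
gripper_width: -0.0001
gripper_force: 0.0
```

carry_out(rows="0 0 0.006 0 0 0 -1; 0 0 0.005 0 0 0 -1; 0 0 0 0 0 0 -1; 0 0 0 0 0 0 -1; 0 0 0 0 0 0 -1")

```text
time: 8.72
tool_pos: [0.4916, 0.0399, -0.0289]
eef_rot: [1.0, 0.001, 0.001, 0.0]
contact_force: [0.3, 0.2, 0.5]
gripper_width: 0.0002
gripper_force: 0.0
```

carry_out(rows="0 0 0.006 0 0 0 -1; 0 0 0.005 0 0 0 -1; 0 0 0 0 0 0 -1; 0 0 0 0 0 0 -1; 0 0 0 0 0 0 -1")

```text
time: 9.35
tool_pos: [0.4917, 0.0399, -0.0315]
eef_rot: [1.0, 0.001, 0.001, 0.001]
contact_force: [-2.2, -0.4, 7.0]
gripper_width: 0.0001
gripper_force: 3.6
```

Run:
```python
from h import *
Q=frame(D(0,-45),D(-90,0))
plan([(np.array([.49,.04,.06]),frame([0,0,-1],D(-90,0)),2),(np.array([.49,.04,.10]),Q)],-1,ang=9.2)
```

```text
-0.002 -0 -0.102 0 -0 0 -1; -0.002 -0 -0.102 0 -0 0 -1; -0.002 -0 -0.102 0 -0 0 -1; -0 -0 -0.027 -0 0.05 0 -1; 0.004 0 -0.026 -0 0.05 0 -1
0.008 0 -0.025 -0 0.05 0 -1; 0.012 0 -0.024 -0 0.05 0 -1; 0.016 0 -0.022 -0 0.05 0 -1; 0 0 0 0 0 0 -1; 0 0 0 0 0 0 -1
```

carry_out(rows="-0.002 0 -0.102 0 0 0 -1; -0.002 0 -0.102 0 0 0 -1; -0.002 0 -0.102 0 0 0 -1; 0 0 -0.027 0 0.05 0 -1; 0.004 0 -0.026 0 0.05 0 -1")

```text
time: 9.98
tool_pos: [0.4908, 0.0405, 0.0768]
eef_rot: [0.987, 0.001, 0.161, -0.0]
contact_force: [-0.1, -0.2, 0.1]
gripper_width: -0.0002
gripper_force: 0.0
```

carry_out(rows="0.008 0 -0.025 0 0.05 0 -1; 0.012 0 -0.024 0 0.05 0 -1; 0.016 0 -0.022 0 0.05 0 -1; 0 0 0 0 0 0 -1; 0 0 0 0 0 0 -1")

```text
time: 10.6
tool_pos: [0.4939, 0.018, 0.09]
eef_rot: [0.958, -0.004, 0.284, 0.034]
contact_force: [0.2, 0.1, -0.3]
gripper_width: -0.0
gripper_force: 0.0
```

Run:
```python
from h import *
np.set_printoptions(precision=1,suppress=True)
s=manip.state();print(s["tool_pos"].round(4),s["eef_rot"].round(3),s["joint_pos"].round(2))
p=s["tool_pos"];q=R.from_quat(s["eef_rot"])
im=viewer.capture("side");b=cv2.imread("pics/side0.png")
m=(cv2.absdiff(im,b).max(2)>25).astype(np.uint8)
for nm,pp in(("nominal",p),("toolbias",p-q.apply([0,0,.031])),("worldbias",p+[0,0,.031])): print(nm,proj("side",pp),[proj("side",pp+q.apply([dx,dy,0])) for dx in(-.011,.011) for dy in(-.012,.012)])
for r in range(185,262,2): print(r,"".join(".#"[v] for v in m[r,225:330]))
t=viewer.capture("top");m=(cv2.absdiff(t,cv2.imread("pics/top0.png")).max(2)>25).astype(np.uint8)
for nm,pp in(("nominal",p),("toolbias",p-q.apply([0,0,.031])),("worldbias",p+[0,0,.031])): print(nm,proj("top",pp))
for r in range(196,262,2): print(r,"".join(".#"[v] for v in m[r,215:310]))
```

```text
[0.5 0.  0.1] [ 1.  -0.   0.3  0. ] [ 0.  -0.  -0.3  2.4  0.7  0.3 -2.5]
nominal [274.1 225.5] [array([275.1, 233.1]), array([280.8, 224.7]), array([267.2, 226.3]), array([273. , 217.9])]
toolbias [281.  221.7] [array([282.2, 229.5]), array([287.9, 220.9]), array([274. , 222.5]), array([279.9, 213.9])]
worldbias [274.2 216.2] [array([275.3, 224. ]), array([281.1, 215.5]), array([267.1, 217. ]), array([273.1, 208.5])]
185 ...............................................................................##################.#######
187 ............................................................................#############################
189 ...........................................................................######################..######
191 ..........................................................................########################.######
193 .........................................................................#########################..#####
195 ........................................................................#################.#########.#####
197 ...............
[... 6279 characters left out ...]

248 .......#######################################################################.................
250 .......#######################################################################.................
252 .......#######################################################################.................
254 .......#######################################################################.................
256 .......#######################################################################.................
258 ........######################################################################.................
260 ...............#####################################################.#########.................
```

The top view tip (row 226–228, col 263) matches a bias along the tool axis. The real fingertips end about 31 mm behind the reported TCP, so I'll correct all targets by that. Second grasp attempt.

Run:
```python
from h import *
T=viewer.capture("top");c=T[165:250,295:355];m=cv2.inRange(cv2.cvtColor(c,cv2.COLOR_BGR2HSV),(0,0,150),(179,70,255))
M=cv2.moments(max(cv2.findContours(m,0,1)[0],key=cv2.contourArea));print(M['m10']/M['m00']+295,M['m01']/M['m00']+165)
zz=D(-14.5,-82);Q=frame(zz,D(-104.5,0));t=np.array([.4997,-.0839,-.033])
plan([(t-.085*zz,Q)],1)
```

```text
319.0769739015527 211.9160885365048
-0.023 0.08 0.03 -0.002 -0.035 0.019 1; -0.014 0.08 0.033 -0.002 -0.035 0.019 1; -0.006 0.081 0.034 -0.002 -0.035 0.019 1; 0.002 0.081 0.035 -0.002 -0.035 0.019 1; 0 0 0 0 0 0 1
```

carry_out(rows="-0.023 0.08 0.03 -0.002 -0.035 0.019 1; -0.014 0.08 0.033 -0.002 -0.035 0.019 1; -0.006 0.081 0.034 -0.002 -0.035 0.019 1; 0.002 0.081 0.035 -0.002 -0.035 0.019 1; 0 0 0 0 0 0 1")

```text
time: 11.38
tool_pos: [0.4921, -0.0815, 0.0539]
eef_rot: [0.988, -0.127, 0.085, 0.015]
contact_force: [0.3, 0.4, 0.6]
gripper_width: 0.0851
gripper_force: 0.0
```

Run:
```python
from h import *
s=manip.state();print(s["tool_pos"].round(4),s["joint_pos"].round(2),s["gripper_width"])
zz=D(-14.5,-82);Q=frame(zz,D(-104.5,0));t=np.array([.4997,-.0839,-.033])
plan([(t,Q,5)],1)
```

```text
[ 0.4921 -0.0815  0.0539] [ 0.2   0.24 -0.12  2.03  0.1   0.72 -1.8 ] 0.08511698771491787
-0.005 -0 0.058 0.001 -0.002 -0 1; -0.004 -0 0.058 0.001 -0.002 -0 1; -0.004 -0 0.058 0.001 -0.002 -0 1; -0.004 0 0.058 0.001 -0.002 -0 1; -0.003 0 0.058 0.001 -0.002 -0 1
```

carry_out(rows="-0.005 0 0.058 0.001 -0.002 0 1; -0.004 0 0.058 0.001 -0.002 0 1; -0.004 0 0.058 0.001 -0.002 0 1; -0.004 0 0.058 0.001 -0.002 0 1; -0.003 0 0.058 0.001 -0.002 0 1")

```text
time: 12.0
tool_pos: [0.497, -0.0801, -0.0342]
eef_rot: [0.99, -0.123, 0.07, 0.006]
contact_force: [-0.9, 0.2, 0.0]
gripper_width: 0.0856
gripper_force: 0.0
```

carry_out(rows="0 0 0 0 0 0 -1; 0 0 0 0 0 0 -1; 0 0 0 0 0 0 -1; 0 0 0 0 0 0 -1; 0 0 0 0 0 0 -1")

```text
time: 12.62
tool_pos: [0.4972, -0.0803, -0.0327]
eef_rot: [0.99, -0.123, 0.07, 0.006]
contact_force: [-0.4, -0.4, -1.8]
gripper_width: 0.0629
gripper_force: 65.7
```

Run:
```python
from h import *
s=manip.state();print(s["joint_pos"].round(2))
p=s["tool_pos"];Q0=R.from_quat(s["eef_rot"])
Q1=frame(D(180,-5),D(-90,0))
plan([(p+[0,0,.16],Q0),(np.array([.46,.04,.20]),Q1)],-1)
```

```text
[ 0.2   0.41 -0.11  2.06  0.11  0.54 -1.8 ]
0.019 -0.001 -0.132 0 0 0 -1; 0.019 -0.001 -0.132 0 0 0 -1; 0.019 -0.001 -0.132 0 0 0 -1; 0.019 -0.001 -0.132 0 0 0 -1; -0.017 -0.033 -0.024 -0.005 -0.047 -0.006 -1
-0.019 -0.033 -0.022 -0.005 -0.047 -0.006 -1; -0.022 -0.033 -0.02 -0.005 -0.047 -0.006 -1; -0.024 -0.033 -0.017 -0.005 -0.047 -0.006 -1; -0.026 -0.033 -0.014 -0.005 -0.047 -0.006 -1; -0.027 -0.033 -0.011 -0.005 -0.047 -0.006 -1
-0.027 -0.034 -0.007 -0.005 -0.047 -0.006 -1; -0.027 -0.034 -0.004 -0.005 -0.047 -0.006 -1; -0.027 -0.035 -0 -0.005 -0.047 -0.006 -1; -0.026 -0.035 0.003 -0.005 -0.047 -0.006 -1; -0.025 -0.036 0.006 -0.005 -0.047 -0.006 -1
```

carry_out(rows="0.019 -0.001 -0.132 0 0 0 -1; 0.019 -0.001 -0.132 0 0 0 -1; 0.019 -0.001 -0.132 0 0 0 -1; 0.019 -0.001 -0.132 0 0 0 -1; -0.017 -0.033 -0.024 -0.005 -0.047 -0.006 -1")

```text
time: 13.25
tool_pos: [0.4937, -0.0703, 0.1377]
eef_rot: [0.993, -0.115, -0.003, 0.006]
contact_force: [0.8, 0.1, -2.5]
gripper_width: 0.0629
gripper_force: 66.9
```

carry_out(rows="-0.019 -0.033 -0.022 -0.005 -0.047 -0.006 -1; -0.022 -0.033 -0.02 -0.005 -0.047 -0.006 -1; -0.024 -0.033 -0.017 -0.005 -0.047 -0.006 -1; -0.026 -0.033 -0.014 -0.005 -0.047 -0.006 -1; -0.027 -0.033 -0.011 -0.005 -0.047 -0.006 -1")

```text
time: 13.88
tool_pos: [0.4772, -0.0146, 0.1646]
eef_rot: [0.929, -0.062, -0.366, 0.001]
contact_force: [-62.3, -1.7, 71.3]
gripper_width: 0.0634
gripper_force: 67.3
```

Run:
```python
from h import *
s=manip.state();print(s["joint_pos"].round(2),s["gripper_width"],R.from_quat(s["eef_rot"]).apply([0,0,1]).round(2))
Q1=frame(D(180,-5),D(-90,0))
plan([(np.array([.46,.04,.20]),Q1)],-1)
```

```text
[ 0.02  0.82  0.    1.04 -0.04  2.03 -1.69] 0.06340012510811846 [-0.68  0.04 -0.73]
-0.029 -0.034 -0.008 -0.005 -0.047 -0.006 -1; -0.029 -0.034 -0.004 -0.005 -0.047 -0.006 -1; -0.029 -0.035 -0.001 -0.005 -0.047 -0.006 -1; -0.028 -0.035 0.003 -0.005 -0.047 -0.006 -1; -0.026 -0.036 0.006 -0.005 -0.047 -0.006 -1
```

Run:
```python
from h import *
s=manip.state();print(s["contact_force"],s["joint_pos"].round(3))
Q1=frame(D(-75,-8),D(15,0))
plan([(np.array([.52,-.18,.26]),Q1)],-1,ang=8.5)
```

```text
[-62.31447511  -1.70230727  71.34351819] [ 0.019  0.819  0.003  1.037 -0.036  2.033 -1.687]
-0.003 0.039 -0.025 -0.039 -0.009 -0.021 -1; -0.007 0.041 -0.02 -0.039 -0.009 -0.021 -1; -0.01 0.043 -0.015 -0.039 -0.009 -0.021 -1; -0.013 0.044 -0.009 -0.039 -0.009 -0.021 -1; -0.017 0.043 -0.003 -0.039 -0.009 -0.021 -1
-0.019 0.042 0.003 -0.039 -0.009 -0.021 -1; -0.022 0.04 0.008 -0.039 -0.009 -0.021 -1; -0.024 0.037 0.014 -0.039 -0.009 -0.021 -1; -0.026 0.034 0.019 -0.039 -0.009 -0.021 -1; -0.028 0.029 0.024 -0.039 -0.009 -0.021 -1
-0.029 0.024 0.028 -0.039 -0.009 -0.021 -1; -0.029 0.018 0.031 -0.039 -0.009 -0.021 -1; -0.029 0.012 0.034 -0.039 -0.009 -0.021 -1; -0.029 0.006 0.036 -0.039 -0.009 -0.021 -1; 0 0 0 0 0 0 -1
```

carry_out(rows="0 0 -0.02 0 0.03 0 -1; 0 0 -0.02 0 0.02 0 -1; 0 0.039 -0.02 -0.039 0 -0.021 -1; 0 0.039 -0.02 -0.039 0 -0.021 -1; 0 0.039 -0.02 -0.039 0 -0.021 -1")

```text
time: 14.5
tool_pos: [0.4948, -0.0477, 0.1929]
eef_rot: [0.939, 0.088, -0.297, 0.153]
contact_force: [0.3, -0.1, -2.3]
gripper_width: 0.0631
gripper_force: 68.1
```

Run:
```python
from h import *
s=manip.state();print(s["contact_force"],s["joint_pos"].round(3),R.from_quat(s["eef_rot"]).apply([0,0,1]).round(2),s["gripper_width"])
Q1=frame(D(-75,-8),D(15,0))
plan([(np.array([.52,-.18,.26]),Q1)],-1,ang=8.5)
```

```text
[ 0.30597381 -0.05529968 -2.28264308] [-0.138  0.704 -0.016  1.131  0.286  1.931 -1.523] [-0.53 -0.34 -0.78] 0.06314876575719906
-0.008 0.041 -0.006 -0.033 -0.011 -0.025 -1; -0.011 0.04 -0.001 -0.033 -0.011 -0.025 -1; -0.014 0.039 0.003 -0.033 -0.011 -0.025 -1; -0.017 0.037 0.008 -0.033 -0.011 -0.025 -1; -0.02 0.035 0.012 -0.033 -0.011 -0.025 -1
-0.022 0.031 0.017 -0.033 -0.011 -0.025 -1; -0.024 0.028 0.021 -0.033 -0.011 -0.025 -1; -0.025 0.023 0.024 -0.033 -0.011 -0.025 -1; -0.026 0.019 0.027 -0.033 -0.011 -0.025 -1; -0.026 0.014 0.03 -0.033 -0.011 -0.025 -1
-0.026 0.008 0.032 -0.033 -0.011 -0.025 -1; -0.025 0.003 0.033 -0.033 -0.011 -0.025 -1; 0 0 0 0 0 0 -1; 0 0 0 0 0 0 -1; 0 0 0 0 0 0 -1
```

Unloaded, with the carton still held (it was a joint-range stop). Continuing.

carry_out(rows="-0.008 0.041 -0.006 -0.033 -0.011 -0.025 -1; -0.011 0.04 -0.001 -0.033 -0.011 -0.025 -1; -0.014 0.039 0.003 -0.033 -0.011 -0.025 -1; -0.017 0.037 0.008 -0.033 -0.011 -0.025 -1; -0.02 0.035 0.012 -0.033 -0.011 -0.025 -1")

```text
time: 15.12
tool_pos: [0.5051, -0.1022, 0.2202]
eef_rot: [0.805, 0.327, -0.367, 0.332]
contact_force: [-0.8, -0.1, -1.8]
gripper_width: 0.0627
gripper_force: 68.1
```

carry_out(rows="-0.022 0.031 0.017 -0.033 -0.011 -0.025 -1; -0.024 0.028 0.021 -0.033 -0.011 -0.025 -1; -0.025 0.023 0.024 -0.033 -0.011 -0.025 -1; -0.026 0.019 0.027 -0.033 -0.011 -0.025 -1; -0.026 0.014 0.03 -0.033 -0.011 -0.025 -1")

```text
time: 15.75
tool_pos: [0.5145, -0.1576, 0.248]
eef_rot: [0.581, 0.53, -0.395, 0.475]
contact_force: [0.2, -0.3, -1.2]
gripper_width: 0.0627
gripper_force: 68.2
```

Run:
```python
from h import *
s=manip.state();print(s["contact_force"],s["joint_pos"].round(3),R.from_quat(s["eef_rot"]).apply([0,0,1]).round(2),s["gripper_width"])
Q1=frame(D(-75,-8),D(15,0))
plan([(np.array([.52,-.18,.22]),Q1)],-1,ang=8.5)
```

```text
[ 0.19760829 -0.30066336 -1.15933704] [-0.388  0.583 -0.096  1.803  1.133  1.709 -1.044] [ 0.04 -0.97 -0.24] 0.06274422073778275
0.037 0.002 0.048 -0.035 -0.013 -0.028 -1; 0.039 0.001 0.046 -0.035 -0.013 -0.028 -1; 0 0 0 0 0 0 -1; 0 0 0 0 0 0 -1; 0 0 0 0 0 0 -1
```

carry_out(rows="0.037 0.002 0.048 -0.035 -0.013 -0.028 -1; 0.039 0.001 0.046 -0.035 -0.013 -0.028 -1; 0 0 0 0 0 0 -1; 0 0 0 0 0 0 -1; 0 0 0 0 0 0 -1")

```text
time: 16.38
tool_pos: [0.5209, -0.1798, 0.2219]
eef_rot: [0.464, 0.596, -0.398, 0.521]
contact_force: [0.5, 0.1, -0.7]
gripper_width: 0.0628
gripper_force: 68.1
```

Run:
```python
from h import *
np.set_printoptions(precision=4,suppress=True)
s=manip.state();q=R.from_quat(s["eef_rot"]);p=s["tool_pos"]
print(p,s["joint_pos"].round(3),q.apply([0,0,1]),q.apply([1,0,0]),s["gripper_width"])
S=viewer.capture("side");T=viewer.capture("top")
def tile(im,x,y,w,h):return cv2.resize(im[y:y+h,x:x+w],(400,300),interpolation=cv2.INTER_CUBIC)
A,B=tile(T,250,140,160,120),tile(S,230,110,160,120)
g=p-q.apply([0,0,.057]); cx=q.apply([np.cos(.141),0,np.sin(.141)]);cy=q.apply([0,1,0]);cz=np.cross(cx,cy)
for a in(-.027,.123):
  for b in(-.032,.032):
    for e in(-.013,.013):
      P=g+a*cx+b*cy+e*cz
      for n,im,o,k in(("top",A,(250,140),2.5),("side",B,(230,110),2.5)):
        cv2.circle(im,tuple(int(v) for v in (proj(n,P)-o)*k),3,(0,255,0),1)
  print("z",(g+a*cx)[2])
cv2.imwrite("pics/g6.png",np.hstack([A,B]))
```

```text
[ 0.5209 -0.1798  0.2219] [-0.401  0.593 -0.098  2.044  1.333  1.602 -1.098] [ 0.2518 -0.9576 -0.14  ] [-0.0271  0.1376 -0.9901] 0.06283670827845039
z 0.25683579077006724
z 0.10684144098183453
```

View pics/g6.png

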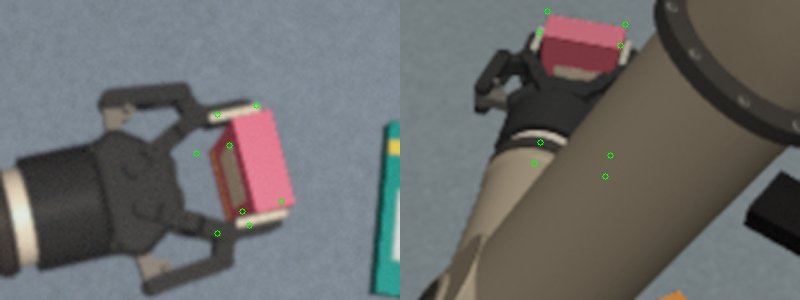

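The carton hangs upright, end-down (top tile, end face at ≈(232–293,108–212), close to the prediction), and the space beneath is free. Lowering.

Run:
```python
from h import *
s=manip.state();q=R.from_quat(s["eef_rot"])
Q1=frame(D(-75,-8),D(15,0))
plan([(np.array([.52,-.18,.135]),Q1)],-1)
print(q.inv().apply([0,0,-.003])/.3)
```

```text
0.143 -0.002 0.02 -0.001 -0 -0.001 -1; 0.143 -0.001 0.02 -0.001 -0 -0.001 -1; 0 0 0 0 0 0 -1; 0 0 0 0 0 0 -1; 0 0 0 0 0 0 -1
[ 9.90182651e-03 -7.17672332e-05  1.39595175e-03]
```

carry_out(rows="0.143 -0.002 0.02 -0.001 0 -0.001 -1; 0.143 -0.001 0.02 -0.001 0 -0.001 -1; 0 0 0 0 0 0 -1; 0 0 0 0 0 0 -1; 0.02 0 0.003 0 0 0 -1")

```text
time: 17.1
tool_pos: [0.5194, -0.1809, 0.1305]
eef_rot: [0.46, 0.598, -0.398, 0.522]
contact_force: [-0.1, 0.3, -1.9]
gripper_width: 0.0629
gripper_force: 68.2
```

carry_out(rows="0.01 0 0.001 0 0 0 -1; 0 0 0 0 0 0 -1; 0.01 0 0.001 0 0 0 -1; 0 0 0 0 0 0 -1; 0 0 0 0 0 0 -1")

```text
time: 17.73
tool_pos: [0.5187, -0.1811, 0.1249]
eef_rot: [0.458, 0.598, -0.401, 0.522]
contact_force: [0.6, 1.8, 5.5]
gripper_width: 0.0631
gripper_force: 68.4
```

carry_out(rows="0.007 0 0.001 0 0 0 -1; 0 0 0 0 0 0 -1; 0.007 0 0.001 0 0 0 -1; 0 0 0 0 0 0 -1; 0 0 0 0 0 0 -1")

```text
time: 18.35
tool_pos: [0.5187, -0.1816, 0.1252]
eef_rot: [0.456, 0.595, -0.403, 0.525]
contact_force: [-1.8, 5.4, 16.4]
gripper_width: 0.063
gripper_force: 68.7
```

carry_out(rows="0 0 0 0 0 0 0.6; 0 0 0 0 0 0 0.6; 0 0 0 0 0 0 0.75; 0 0 0 0 0 0 1; 0 0 0 0 0 0 1")

```text
time: 18.98
tool_pos: [0.5182, -0.181, 0.1179]
eef_rot: [0.458, 0.599, -0.4, 0.52]
contact_force: [0.5, 0.2, -0.4]
gripper_width: 0.0856
gripper_force: 0.0
```

Run:
```python
from h import *
np.set_printoptions(precision=4,suppress=True)
s=manip.state();q=R.from_quat(s["eef_rot"]);p=s["tool_pos"];print(p,q.apply([0,0,1]),s["joint_pos"].round(2))
T=viewer.capture("top");S=viewer.capture("side")
hsv=cv2.cvtColor(T,cv2.COLOR_BGR2HSV)[120:260,290:400]
m=cv2.inRange(hsv,(165,60,60),(179,255,255))
V=hsv[...,2]
for r in range(40,100,2): print(r+120,"".join("." if not m[r,c] else ("#" if V[r,c]>170 else "o") for c in range(10,85)))
c=max(cv2.findContours(cv2.inRange(hsv,(165,60,170),(179,255,255)),0,1)[0],key=cv2.contourArea)
rc=cv2.minAreaRect(c);b=cv2.boxPoints(rc)+[290,120];P=plane("top",b,.15);print(b,P,P.mean(0))
```

```text
[ 0.5182 -0.181   0.1179] [ 0.2573 -0.9563 -0.1385] [-0.41  0.82 -0.09  2.04  1.35  1.56 -1.3 ]
160 ...........................................................................
162 ...........................................................................
164 ...........................................................................
166 ...........................................................................
168 ...........................................................................
170 ...........................................................................
172 ...........................................................................
174 ...........................................................................
176 ...........................................................................
178 ...........................................................................
180 ...........................................................................
182 ...........................................................................
184 ........................................
[... 915 characters left out ...]

208 ...............................oooo...o###############.....................
210 ......................................oo###############....................
212 .......................................oo##############....................
214 .......................................oo###############...................
216 ........................................oo##############...................
218 ........................................oo###############..................
[[336.0634 197.5214]
 [349.7986 193.8234]
 [358.8648 227.4979]
 [345.1297 231.1959]] [[ 0.5352 -0.1142  0.15  ]
 [ 0.5428 -0.1396  0.15  ]
 [ 0.4804 -0.1564  0.15  ]
 [ 0.473  -0.1312  0.15  ]] [ 0.5078 -0.1353  0.15  ]
```

Standing upright at (0.508, −0.135), width axis heading ≈15°. Retreat, then regrasp across the thickness.

Run:
```python
from h import *
s=manip.state();q=R.from_quat(s["eef_rot"]);p=s["tool_pos"];z=q.apply([0,0,1])
p1=p-.12*z;p2=p1+[-.02,0,.16]
z0=D(15.3,-50);Q2=frame(z0,D(-74.7,0))
g=np.array([.508,-.135,.128])-.012*D(15.3,0); t=g+.052*z0; print("tcp",t,"angle",np.degrees((q.inv()*Q2).magnitude()))
plan([(p1,q),(p2,q),(t-.10*z0+[-.02,0,.03],Q2)],1,ang=9.5,lin=.055)
```

```text
tcp [ 0.5286656  -0.12934653  0.08816569] angle 139.9391045189352
-0 -0 -0.133 0 0 0 1; 0 0 -0.133 0 0 0 1; -0 -0 -0.133 0 0 0 1; -0.175 -0.022 -0.03 0 0 0 1; -0.175 -0.022 -0.03 0 0 0 1
-0.175 -0.022 -0.03 0 0 0 1; 0.02 -0.009 0.019 0.014 0.034 0.036 1; 0.017 -0.01 0.021 0.014 0.034 0.036 1; 0.013 -0.011 0.023 0.014 0.034 0.036 1; 0.009 -0.011 0.025 0.014 0.034 0.036 1
0.005 -0.011 0.026 0.014 0.034 0.036 1; 0.001 -0.01 0.027 0.014 0.034 0.036 1; -0.003 -0.009 0.027 0.014 0.034 0.036 1; -0.007 -0.007 0.027 0.014 0.034 0.036 1; -0.01 -0.005 0.026 0.014 0.034 0.036 1
-0.014 -0.002 0.025 0.014 0.034 0.036 1; -0.016 0.001 0.024 0.014 0.034 0.036 1; -0.019 0.004 0.022 0.014 0.034 0.036 1; -0.02 0.007 0.019 0.014 0.034 0.036 1; -0.021 0.01 0.017 0.014 0.034 0.036 1
-0.022 0.013 0.014 0.014 0.034 0.036 1; 0 0 0 0 0 0 1; 0 0 0 0 0 0 1; 0 0 0 0 0 0 1; 0 0 0 0 0 0 1
```

carry_out(rows="0 0 -0.133 0 0 0 1; 0 0 -0.133 0 0 0 1; 0 0 -0.133 0 0 0 1; -0.175 -0.022 -0.03 0 0 0 1; -0.175 -0.022 -0.03 0 0 0 1")

```text
time: 19.7
tool_pos: [0.474, -0.0659, 0.2418]
eef_rot: [0.457, 0.6, -0.4, 0.52]
contact_force: [-0.0, 0.5, 0.8]
gripper_width: 0.0857
gripper_force: 0.0
```

Run:
```python
from h import *
s=manip.state();q=R.from_quat(s["eef_rot"]);p=s["tool_pos"]
print(p.round(3),s["joint_pos"].round(2))
z0=D(15.3,-50);Q2=frame(z0,D(-74.7,0));t=np.array([.5287,-.1293,.0882])
Qv=frame(D(-60,-80),D(-55,0))
for f in(.25,.5,.75):
    k=Slerp([0,1],R.concatenate([q,Q2]))(f);print(k.apply([0,0,1]).round(2),k.apply([0,1,0]).round(2))
T=viewer.capture("top");hsv=cv2.cvtColor(T,cv2.COLOR_BGR2HSV)[120:260,290:400]
c=max(cv2.findContours(cv2.inRange(hsv,(165,60,170),(179,255,255)),0,1)[0],key=cv2.contourArea)
print(plane("top",cv2.boxPoints(cv2.minAreaRect(c))+[290,120],.15).round(4).tolist())
```

```text
[ 0.474 -0.066  0.242] [-0.57  0.59 -0.21  1.98  1.14  1.79 -1.1 ]
[ 0.15 -0.83 -0.53] [ 0.94 -0.04  0.33]
[ 0.19 -0.52 -0.83] [ 0.77 -0.44  0.46]
[ 0.37 -0.14 -0.92] [ 0.51 -0.79  0.33]
[[0.5354, -0.1146, 0.15], [0.5427, -0.1399, 0.15], [0.4803, -0.1562, 0.15], [0.4732, -0.1312, 0.15]]
```

carry_out(rows="-0.175 -0.022 -0.03 0 0 0 1; 0.02 -0.009 0.019 0.014 0.034 0.036 1; 0.017 -0.01 0.021 0.014 0.034 0.036 1; 0.013 -0.011 0.023 0.014 0.034 0.036 1; 0.009 -0.011 0.025 0.014 0.034 0.036 1")

```text
time: 20.38
tool_pos: [0.4619, -0.0879, 0.2673]
eef_rot: [0.698, 0.54, -0.217, 0.416]
contact_force: [-0.9, 0.0, -0.5]
gripper_width: 0.0855
gripper_force: 0.0
```

carry_out(rows="0.005 -0.011 0.026 0.014 0.034 0.036 1; 0.001 -0.01 0.027 0.014 0.034 0.036 1; -0.003 -0.009 0.027 0.014 0.034 0.036 1; -0.007 -0.007 0.027 0.014 0.034 0.036 1; -0.01 -0.005 0.026 0.014 0.034 0.036 1")

```text
time: 21.0
tool_pos: [0.4543, -0.1148, 0.2347]
eef_rot: [0.892, 0.389, 0.038, 0.227]
contact_force: [0.1, -0.2, -0.7]
gripper_width: 0.0856
gripper_force: 0.0
```

Run:
```python
from h import *
s=manip.state();q=R.from_quat(s["eef_rot"]);p=s["tool_pos"]
print(p.round(3),s["joint_pos"].round(2),q.apply([0,0,1]).round(2))
z0=D(15.3,-50);Q2=frame(z0,D(-74.7,0));t=np.array([.5287,-.1293,.0882])
plan([(t-.11*z0,Q2)],1,ang=9.5)
```

```text
[ 0.454 -0.115  0.235] [-0.12 -0.08 -0.02  1.97  0.47  1.09 -1.08] [ 0.25 -0.38 -0.89]
-0.007 -0.002 0.039 0.014 0.035 0.036 1; -0.011 0.001 0.038 0.014 0.035 0.036 1; -0.015 0.004 0.036 0.014 0.035 0.036 1; -0.018 0.007 0.034 0.014 0.035 0.036 1; -0.021 0.011 0.032 0.014 0.035 0.036 1
-0.022 0.015 0.029 0.014 0.035 0.036 1; 0 0 0 0 0 0 1; 0 0 0 0 0 0 1; 0 0 0 0 0 0 1; 0 0 0 0 0 0 1
```

carry_out(rows="-0.007 -0.002 0.039 0.014 0.035 0.036 1; -0.011 0.001 0.038 0.014 0.035 0.036 1; -0.015 0.004 0.036 0.014 0.035 0.036 1; -0.018 0.007 0.034 0.014 0.035 0.036 1; -0.021 0.011 0.032 0.014 0.035 0.036 1")

```text
time: 21.62
tool_pos: [0.4594, -0.1427, 0.1827]
eef_rot: [0.939, 0.176, 0.295, -0.001]
contact_force: [-0.5, 0.5, -2.0]
gripper_width: 0.0852
gripper_force: 0.0
```

Run:
```python
from h import *
s=manip.state();q=R.from_quat(s["eef_rot"]);p=s["tool_pos"]
print(p.round(3),s["joint_pos"].round(2),q.apply([0,0,1]).round(2),q.apply([0,1,0]).round(2))
z0=D(15.3,-50);Q2=frame(z0,D(-74.7,0));t=np.array([.5287,-.1293,.0882])
plan([(t-.10*z0,Q2)],1,ang=9.5)
```

```text
[ 0.459 -0.143  0.183] [-0.07 -0.18  0.6   2.24 -0.48  0.65 -0.33] [ 0.55  0.11 -0.83] [ 0.33 -0.94  0.1 ]
-0.018 0.013 0.062 0.012 0.033 0.038 1; 0 0 0 0 0 0 1; 0 0 0 0 0 0 1; 0 0 0 0 0 0 1; 0 0 0 0 0 0 1
```

carry_out(rows="-0.018 0.013 0.062 0.012 0.033 0.038 1; 0 0 0 0 0 0 1; 0 0 0.06 0 0 0 1; 0 0 0.06 0 0 0 1; 0 0 0 0 0 0 1")

```text
time: 22.25
tool_pos: [0.4867, -0.1337, 0.138]
eef_rot: [0.934, 0.142, 0.325, -0.04]
contact_force: [0.2, 0.7, 0.1]
gripper_width: 0.0854
gripper_force: 0.0
```

Run:
```python
from h import *
s=manip.state();q=R.from_quat(s["eef_rot"]);p=s["tool_pos"]
print(p.round(3),s["joint_pos"].round(2),q.apply([0,0,1]).round(2),q.apply([0,1,0]).round(2),s["contact_force"].round(1))
z0=D(15.3,-50);Q2=frame(z0,D(-74.7,0));t=np.array([.5287,-.1293,.0882])
plan([(t,Q2,4)],1,ang=9.5)
```

```text
[ 0.487 -0.134  0.138] [-0.18 -0.02  0.81  2.3  -0.94  0.63  0.08] [ 0.6   0.17 -0.79] [ 0.29 -0.96  0.02] [0.2 0.7 0.1]
0.001 0.006 0.054 -0 0.002 0.003 1; 0.001 0.006 0.054 -0 0.002 0.003 1; 0.001 0.006 0.054 -0 0.002 0.003 1; 0 0.006 0.054 -0 0.002 0.003 1; 0 0 0 0 0 0 1
```

carry_out(rows="0.001 0.006 0.054 0 0.002 0.003 1; 0.001 0.006 0.054 0 0.002 0.003 1; 0.001 0.006 0.054 0 0.002 0.003 1; 0 0.006 0.054 0 0.002 0.003 1; 0 0 0 0 0 0 1")

```text
time: 22.88
tool_pos: [0.5285, -0.1307, 0.0886]
eef_rot: [0.932, 0.122, 0.337, -0.049]
contact_force: [-0.3, 0.3, -1.0]
gripper_width: 0.0857
gripper_force: 0.0
```

Run:
```python
from h import *
s=manip.state();q=R.from_quat(s["eef_rot"]);p=s["tool_pos"]
print(p.round(4),s["joint_pos"].round(2),q.apply([0,0,1]).round(3),q.apply([0,1,0]).round(3),s["contact_force"].round(1))
g=p-.052*q.apply([0,0,1]);d=g-[.508,-.135,0];print("grasp rel: along width",d@D(15.3,0),"along thick",d@D(-74.7,0),"z",g[2])
```

```text
[ 0.5285 -0.1307  0.0886] [-0.14  0.21  0.79  2.3  -1.36  0.68  0.41] [ 0.616  0.173 -0.768] [ 0.261 -0.965 -0.008] [-0.3  0.3 -1. ]
grasp rel: along width -0.0123739046257734 along thick 0.0014762402732682077 z 0.12856601139826343
```

carry_out(rows="0 0 0 0 0 0 -1; 0 0 0 0 0 0 -1; 0 0 0 0 0 0 -1; 0 0 0 0 0 0 -1; 0 0 0 0 0 0 -1")

```text
time: 23.5
tool_pos: [0.5289, -0.132, 0.0897]
eef_rot: [0.932, 0.121, 0.338, -0.048]
contact_force: [-2.6, -0.2, 4.6]
gripper_width: 0.0252
gripper_force: 60.3
```

Run:
```python
from h import *
s=manip.state();q=R.from_quat(s["eef_rot"]);p=s["tool_pos"]
print(p.round(4),s["joint_pos"].round(2),s["gripper_width"])
z1=D(-67.3,-40);Q3=frame(z1,D(22.7,0));print(np.degrees((q.inv()*Q3).magnitude()))
for f in(.25,.5,.75):
    k=Slerp([0,1],R.concatenate([q,Q3]))(f);print(k.apply([0,0,1]).round(2),k.apply([0,1,0]).round(2))
plan([(p+[-.02,0.01,.15],q),(np.array([.47,.05,.28]),Q3)],-1,ang=8.5,lin=.04)
```

```text
[ 0.5289 -0.132   0.0897] [-0.14  0.21  0.79  2.3  -1.36  0.68  0.42] 0.025212020847815597
124.80378535014745
[ 0.43  0.01 -0.9 ] [ 0.58 -0.78  0.26]
[ 0.28 -0.24 -0.93] [ 0.84 -0.41  0.36]
[ 0.24 -0.5  -0.83] [0.96 0.02 0.26]
0.07 -0.013 -0.105 0 0 0 -1; 0.07 -0.013 -0.105 0 0 0 -1; 0.07 -0.013 -0.105 0 0 0 -1; 0.07 -0.013 -0.105 0 0 0 -1; 0.007 -0.039 -0.006 -0.004 -0.024 -0.039 -1
0.011 -0.038 -0.007 -0.004 -0.024 -0.039 -1; 0.015 -0.036 -0.008 -0.004 -0.024 -0.039 -1; 0.019 -0.034 -0.01 -0.004 -0.024 -0.039 -1; 0.022 -0.032 -0.012 -0.004 -0.024 -0.039 -1; 0.025 -0.029 -0.014 -0.004 -0.024 -0.039 -1
0.027 -0.025 -0.016 -0.004 -0.024 -0.039 -1; 0.028 -0.022 -0.019 -0.004 -0.024 -0.039 -1; 0.029 -0.018 -0.021 -0.004 -0.024 -0.039 -1; 0.03 -0.014 -0.023 -0.004 -0.024 -0.039 -1; 0.029 -0.01 -0.026 -0.004 -0.024 -0.039 -1
0.028 -0.006 -0.028 -0.004 -0.024 -0.039 -1; 0.026 -0.003 -0.03 -0.004 -0.024 -0.039 -1; 0.024 0.001 -0.032 -0.004 -0.024 -0.039 -1; 0.021 0.004 -0.034 -0.004 -0.024 -0.039 -1; 0 0 0 0 0 0 -1
```

carry_out(rows="0.07 -0.013 -0.105 0 0 0 -1; 0.07 -0.013 -0.105 0 0 0 -1; 0.06 -0.02 -0.09 -0.002 -0.012 -0.02 -1; 0.007 -0.039 -0.006 -0.004 -0.024 -0.039 -1; 0.01 -0.039 -0.006 -0.004 -0.024 -0.039 -1")

```text
time: 24.12
tool_pos: [0.507, -0.0992, 0.1983]
eef_rot: [0.931, 0.261, 0.254, 0.03]
contact_force: [0.2, 0.4, -2.4]
gripper_width: 0.0252
gripper_force: 59.8
```

Run:
```python
from h import *
s=manip.state();q=R.from_quat(s["eef_rot"]);p=s["tool_pos"]
print(p.round(4),s["joint_pos"].round(2),s["gripper_width"])
z1=D(-67.3,-40);Q3=frame(z1,D(22.7,0))
plan([(np.array([.47,.05,.28]),Q3)],-1,ang=8.5,lin=.04)
```

```text
[ 0.507  -0.0992  0.1983] [-0.29 -0.13  0.58  2.11 -0.24  0.68 -0.56] 0.025203707162055927
0.022 -0.034 -0.02 -0.003 -0.023 -0.038 -1; 0.024 -0.031 -0.022 -0.003 -0.023 -0.038 -1; 0.026 -0.027 -0.024 -0.003 -0.023 -0.038 -1; 0.027 -0.024 -0.026 -0.003 -0.023 -0.038 -1; 0.028 -0.02 -0.029 -0.003 -0.023 -0.038 -1
0.028 -0.017 -0.031 -0.003 -0.023 -0.038 -1; 0.027 -0.013 -0.033 -0.003 -0.023 -0.038 -1; 0.026 -0.01 -0.035 -0.003 -0.023 -0.038 -1; 0.024 -0.006 -0.037 -0.003 -0.023 -0.038 -1; 0.022 -0.003 -0.039 -0.003 -0.023 -0.038 -1
0.019 -0 -0.04 -0.003 -0.023 -0.038 -1; 0.016 0.002 -0.042 -0.003 -0.023 -0.038 -1; 0.013 0.004 -0.043 -0.003 -0.023 -0.038 -1; 0 0 0 0 0 0 -1; 0 0 0 0 0 0 -1
```

carry_out(rows="0.022 -0.034 -0.02 -0.003 -0.023 -0.038 -1; 0.024 -0.031 -0.022 -0.003 -0.023 -0.038 -1; 0.026 -0.027 -0.024 -0.003 -0.023 -0.038 -1; 0.027 -0.024 -0.026 -0.003 -0.023 -0.038 -1; 0.028 -0.02 -0.029 -0.003 -0.023 -0.038 -1")

```text
time: 24.75
tool_pos: [0.4929, -0.0416, 0.2295]
eef_rot: [0.843, 0.506, 0.07, 0.17]
contact_force: [0.1, 0.0, -2.3]
gripper_width: 0.0255
gripper_force: 59.8
```

carry_out(rows="0.028 -0.017 -0.031 -0.003 -0.023 -0.038 -1; 0.027 -0.013 -0.033 -0.003 -0.023 -0.038 -1; 0.026 -0.01 -0.035 -0.003 -0.023 -0.038 -1; 0.024 -0.006 -0.037 -0.003 -0.023 -0.038 -1; 0.022 -0.003 -0.039 -0.003 -0.023 -0.038 -1")

```text
time: 25.38
tool_pos: [0.4788, 0.0159, 0.2617]
eef_rot: [0.652, 0.69, -0.121, 0.289]
contact_force: [0.6, 0.4, -1.9]
gripper_width: 0.0253
gripper_force: 59.9
```

Run:
```python
from h import *
s=manip.state();q=R.from_quat(s["eef_rot"]);p=s["tool_pos"]
print(p.round(4),s["joint_pos"].round(2),q.apply([0,0,1]).round(2),s["gripper_width"])
# carton in tool frame: down dir at grasp = long axis toward B; grasp pose recorded
qg=R.from_quat([.932,.121,.338,-.048]);L=qg.inv().apply([0,0,-1]);print("L tool",L)
z1=D(-67.3,-40);Q3=frame(z1,D(22.7,0));print("B dir at Q3",Q3.apply(L))
# home: centre of volume at home + 32mm; carton centre in tool frame
pg=np.array([.5289,-.132,.0897]);c=qg.inv().apply(np.array([.508,-.135,.075])-pg);print("c tool",c)
home=np.array([.522,.202,.008+.032]);t=home-Q3.apply(c);print("TCP at home",t)
up=t+[0,0,.09]-.045*D(-67.3,0)
plan([(up,Q3)],-1,ang=8.5,lin=.04)
```

```text
[0.4788 0.0159 0.2617] [-0.62  0.11  0.04  1.8   0.64  1.39 -0.69] [ 0.24 -0.54 -0.8 ] 0.025319116258003
L tool [-0.64176801  0.00767744  0.7668604 ]
B dir at Q3 [ 0.39297707 -0.91954735 -0.00130555]
c tool [-0.02552499 -0.00238187 -0.00216836]
TCP at home [0.51850677 0.216523   0.01905293]
0.119 0.008 -0.001 -0.001 -0.009 -0.014 -1; 0.119 0.013 -0.005 -0.001 -0.009 -0.014 -1; 0.118 0.018 -0.008 -0.001 -0.009 -0.014 -1; 0.117 0.023 -0.012 -0.001 -0.009 -0.014 -1; 0.115 0.028 -0.015 -0.001 -0.009 -0.014 -1
0.113 0.033 -0.018 -0.001 -0.009 -0.014 -1; 0.111 0.038 -0.022 -0.001 -0.009 -0.014 -1; 0.109 0.043 -0.025 -0.001 -0.009 -0.014 -1; 0 0 0 0 0 0 -1; 0 0 0 0 0 0 -1
```

Run:
```python
from h import *
Q3=frame(D(-67.3,-40),D(22.7,0));t=np.array([.5185,.2165,.019])
plan([(t+[0,0,.14]-.03*D(-67.3,0),Q3)],-1,ang=5,lin=.028)
```

```text
0.092 0.012 -0.013 -0.001 -0.008 -0.012 -1; 0.091 0.016 -0.015 -0.001 -0.008 -0.012 -1; 0.09 0.019 -0.018 -0.001 -0.008 -0.012 -1; 0.088 0.023 -0.02 -0.001 -0.008 -0.012 -1; 0.087 0.026 -0.022 -0.001 -0.008 -0.012 -1
0.085 0.03 -0.024 -0.001 -0.008 -0.012 -1; 0.083 0.033 -0.026 -0.001 -0.008 -0.012 -1; 0.081 0.036 -0.028 -0.001 -0.008 -0.012 -1; 0.079 0.039 -0.03 -0.001 -0.008 -0.012 -1; 0 0 0 0 0 0 -1
```

carry_out(rows="0.092 0.012 -0.013 -0.001 -0.008 -0.012 -1; 0.091 0.016 -0.015 -0.001 -0.008 -0.012 -1; 0.09 0.019 -0.018 -0.001 -0.008 -0.012 -1; 0.088 0.023 -0.02 -0.001 -0.008 -0.012 -1; 0.087 0.026 -0.022 -0.001 -0.008 -0.012 -1")

```text
time: 26.0
tool_pos: [0.4949, 0.1438, 0.2044]
eef_rot: [0.574, 0.73, -0.182, 0.324]
contact_force: [-0.3, -0.3, -1.6]
gripper_width: 0.025
gripper_force: 59.9
```

carry_out(rows="0.085 0.03 -0.024 -0.001 -0.008 -0.012 -1; 0.083 0.033 -0.026 -0.001 -0.008 -0.012 -1; 0.081 0.036 -0.028 -0.001 -0.008 -0.012 -1; 0.079 0.039 -0.03 -0.001 -0.008 -0.012 -1; 0 0 0 0 0 0 -1")

```text
time: 26.62
tool_pos: [0.5068, 0.2471, 0.1573]
eef_rot: [0.504, 0.756, -0.23, 0.348]
contact_force: [-0.4, 0.0, -2.1]
gripper_width: 0.0253
gripper_force: 59.9
```

Run:
```python
from h import *
np.set_printoptions(precision=4,suppress=True)
s=manip.state();q=R.from_quat(s["eef_rot"]);p=s["tool_pos"]
print(p,s["joint_pos"].round(2),q.apply([0,0,1]),q.apply([0,1,0]),s["gripper_width"])
Q3=frame(D(-67.3,-40),D(22.7,0));t=np.array([.5185,.2165,.019])
ctr=p+q.apply([-.0255,-.0024,-.0022]);print("pred centre",ctr)
S=viewer.capture("side");T=viewer.capture("top")
def tile(im,x,y,w,h):return cv2.resize(im[y:y+h,x:x+w],(400,300),interpolation=cv2.INTER_CUBIC)
A,B=tile(T,80,120,160,120),tile(S,100,220,200,150)
L=q.apply([-.642,.0077,.767]);n=q.apply([0,1,0]);w=np.cross(L,n)
for a in(-.075,.075):
  for b in(-.032,.032):
    for e in(-.013,.013):
      P=ctr+a*L+b*w+e*n
      for nn,im,o,k in(("top",A,(80,120),2.5),("side",B,(100,220),2)):
        cv2.circle(im,tuple(int(v) for v in (proj(nn,P)-o)*k),3,(0,255,0),1)
cv2.imwrite("pics/g7.png",np.hstack([A,B]))
plan([(t+[0,0,.06]-.03*D(-67.3,0),Q3)],-1,lin=.03)
```

```text
[0.5068 0.2471 0.1573] [-0.91  0.66 -0.08  1.43  0.73  1.62 -0.77] [ 0.295  -0.6984 -0.6521] [0.9222 0.3867 0.0031] 0.025334291559066083
pred centre [0.5103 0.2324 0.1781]
0.069 -0.002 0.058 0 -0.001 -0.001 -1; 0.07 -0.002 0.058 0 -0.001 -0.001 -1; 0.07 -0.001 0.058 0 -0.001 -0.001 -1; 0 0 0 0 0 0 -1; 0 0 0 0 0 0 -1
```

View pics/g7.png

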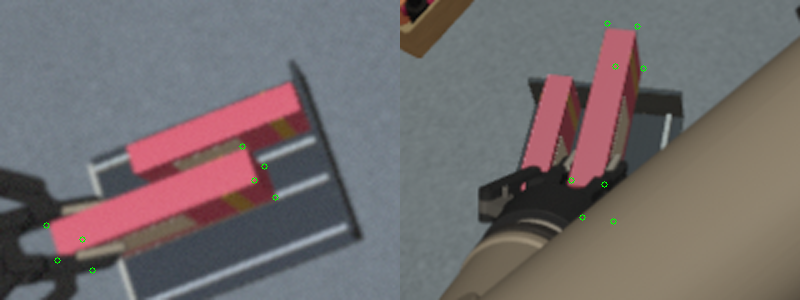

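The carton is held on its long edge, parallel with the channel, above and to the left of the stop (top tile, top face ≈(50,225)–(258,182), channel below it). Lowering in stages with numeric checks.

carry_out(rows="0.069 -0.002 0.058 0 -0.001 -0.001 -1; 0.07 -0.002 0.058 0 -0.001 -0.001 -1; 0.07 -0.001 0.058 0 -0.001 -0.001 -1; 0 0 0 0 0 0 -1; 0 0 0 0 0 0 -1")

```text
time: 27.35
tool_pos: [0.5076, 0.2446, 0.08]
eef_rot: [0.502, 0.755, -0.233, 0.353]
contact_force: [0.1, 0.3, -1.4]
gripper_width: 0.0255
gripper_force: 59.8
```

```bash
cat > meas.py <<'E'
from h import *
np.set_printoptions(precision=4,suppress=True)
def lip(T):  # empty-channel lips, in the top view, bright line pixels
    pass
def rects(img,n,zs):
    hsv=cv2.cvtColor(img,cv2.COLOR_BGR2HSV);x0,y0,x1,y1=(80,120,240,250) if n=="top" else (100,220,270,345)
    h=hsv[y0:y1,x0:x1];v=h[...,2];m=cv2.inRange(h,(165,90,165 if n=="top" else 140),(179,255,255))
    m=cv2.morphologyEx(m,cv2.MORPH_OPEN,np.ones((3,3)))
    cs=sorted([c for c in cv2.findContours(m,0,1)[0] if cv2.contourArea(c)>100],key=cv2.contourArea,reverse=True)[:2]
    cs.sort(key=lambda c:cv2.boundingRect(c)[1] if n=="top" else cv2.boundingRect(c)[0])
    for c,z,nm in zip(cs,zs,("shown","mine")):
        b=cv2.boxPoints(cv2.minAreaRect(c))+[x0,y0];P=plane(n,b,z)[:,:2];ce=P.mean(0)
        e=P[1]-P[0];f=P[2]-P[1];l=e if np.linalg.norm(e)>np.linalg.norm(f) else f
        if l[1]>0:l=-l
        d=ce-[.5515,.2405];a=np.radians(-67.3);u=np.array([np.cos(a),np.sin(a)]);w=np.array([-u[1],u[0]])
        print(n,nm,"len",np.linalg.norm(e),np.linalg.norm(f),"head",np.degrees(np.arctan2(l[1],l[0])).round(2),"rail xy mm",(d@u*1e3).round(1),(d@w*1e3).round(1))
E
python3 - <<'E'
from meas import *
s=manip.state();q=R.from_quat(s["eef_rot"]);p=s["tool_pos"];ctr=p+q.apply([-.0255,-.0024,-.0022]);print(p,ctr,s["contact_force"])
T=viewer.capture("top");S=viewer.capture("side")
rects(T,"top",(.072,ctr[2]+.032));rects(S,"side",(.072,ctr[2]+.032))
Q3=frame(D(-67.3,-40),D(22.7,0));t=np.array([.5185,.2165,.019])
plan([(t+[0,0,.02]-.03*D(-67.3,0),Q3)],-1,lin=.02)
E
```

```text
[0.5076 0.2446 0.08  ] [0.5111 0.2301 0.101 ] [ 0.0714  0.2782 -1.4025]
top shown len 0.15007329860312932 0.026083083725507068 head -67.51 rail xy mm 23.5 42.9
top mine len 0.14999673405460034 0.02604272250644506 head -67.77 rail xy mm -5.8 -41.0
side shown len 0.15328808476242403 0.02825541509126164 head -67.4 rail xy mm 21.9 43.7
side mine len 0.15167092468140234 0.028498250209458266 head -67.04 rail xy mm -8.7 -39.2
0.035 -0.002 0.03 0 -0 -0 -1; 0.035 -0.002 0.03 0 -0 -0 -1; 0.035 -0.001 0.03 0 -0 -0 -1; 0 0 0 0 0 0 -1; 0 0 0 0 0 0 -1
```

carry_out(rows="0.035 -0.002 0.03 0 0 0 -1; 0.035 -0.002 0.03 0 0 0 -1; 0.035 -0.001 0.03 0 0 0 -1; 0 0 0 0 0 0 -1; 0 0 0 0 0 0 -1")

```text
time: 28.08
tool_pos: [0.5062, 0.2437, 0.0384]
eef_rot: [0.502, 0.755, -0.233, 0.352]
contact_force: [-0.3, 0.0, -1.8]
gripper_width: 0.0252
gripper_force: 59.9
```

Run:
```python
from meas import *
s=manip.state();q=R.from_quat(s["eef_rot"]);p=s["tool_pos"];ctr=p+q.apply([-.0255,-.0024,-.0022]);print(p,ctr,s["contact_force"])
T=viewer.capture("top");rects(T,"top",(.072,ctr[2]+.032))
print(q.inv().apply([0,0,-.012])/.3,q.inv().apply([0,0,-.003])/.3,"along rail 10mm",q.inv().apply(.01*D(-67.3,0))/.3)
```

```text
[0.5062 0.2437 0.0384] [0.5097 0.2292 0.0593] [-0.2514  0.0478 -1.7914]
top shown len 0.15005764704447164 0.02622504487273686 head -67.69 rail xy mm 23.5 42.9
top mine len 0.14950234693019726 0.026290608991017678 head -67.61 rail xy mm -5.5 -42.2
[ 0.0306 -0.0001  0.0257] [ 0.0077 -0.      0.0064] along rail 10mm [-0.0214 -0.0001  0.0255]
```

carry_out(rows="0.03 0 0.026 0 0 0 -1; 0 0 0 0 0 0 -1; 0.008 0 0.006 0 0 0 -1; 0 0 0 0 0 0 -1; 0 0 0 0 0 0 -1")

```text
time: 28.75
tool_pos: [0.5062, 0.2438, 0.0236]
eef_rot: [0.502, 0.755, -0.233, 0.352]
contact_force: [0.8, 0.0, -1.5]
gripper_width: 0.0257
gripper_force: 59.9
```

carry_out(rows="0.004 0 0.003 0 0 0 -1; 0 0 0 0 0 0 -1; 0.004 0 0.003 0 0 0 -1; 0 0 0 0 0 0 -1; 0 0 0 0 0 0 -1")

```text
time: 29.38
tool_pos: [0.5062, 0.2439, 0.021]
eef_rot: [0.502, 0.755, -0.233, 0.353]
contact_force: [-1.5, 0.5, 2.2]
gripper_width: 0.0253
gripper_force: 60.3
```

carry_out(rows="-0.017 0 0.021 0 0 0 -1; -0.017 0 0.021 0 0 0 -1; -0.017 0 0.021 0 0 0 -1; 0 0 0 0 0 0 -1; 0 0 0 0 0 0 -1")

```text
time: 30.0
tool_pos: [0.5165, 0.2194, 0.0207]
eef_rot: [0.502, 0.754, -0.234, 0.353]
contact_force: [1.9, -2.0, 2.2]
gripper_width: 0.0252
gripper_force: 60.1
```

Run:
```python
from meas import *
s=manip.state();q=R.from_quat(s["eef_rot"]);p=s["tool_pos"];print(p,s["contact_force"])
T=viewer.capture("top");rects(T,"top",(.072,.072))
print(q.inv().apply(.003*D(-67.3,0))/.3)
```

```text
[0.5165 0.2194 0.0207] [ 1.9438 -2.045   2.19  ]
top shown len 0.15007329079729953 0.026259972508345594 head -67.51 rail xy mm 23.5 42.8
top mine len 0.15027559550900407 0.026408886232563256 head -67.7 rail xy mm 20.2 -42.1
[-0.0064 -0.      0.0077]
```

carry_out(rows="-0.004 0 0.005 0 0 0 -1; 0 0 0 0 0 0 -1; -0.003 0 0.003 0 0 0 -1; 0 0 0 0 0 0 -1; 0 0 0 0 0 0 -1")

```text
time: 30.68
tool_pos: [0.5165, 0.2194, 0.0206]
eef_rot: [0.502, 0.755, -0.233, 0.352]
contact_force: [0.3, 1.8, 5.5]
gripper_width: 0.0255
gripper_force: 60.8
```

carry_out(rows="-0.002 0 0.002 0 0 0 -1; 0 0 0 0 0 0 -1; -0.002 0 0.002 0 0 0 -1; 0 0 0 0 0 0 -1; 0 0 0 0 0 0 -1")

```text
time: 31.3
tool_pos: [0.5165, 0.2193, 0.0205]
eef_rot: [0.501, 0.756, -0.232, 0.352]
contact_force: [-2.3, 4.0, 7.3]
gripper_width: 0.0253
gripper_force: 61.1
```

Run:
```python
from meas import *
s=manip.state();q=R.from_quat(s["eef_rot"]);p=s["tool_pos"];print(p,s["contact_force"],s["ft_torque"],s["joint_pos"].round(2))
T=viewer.capture("top");rects(T,"top",(.072,.072));S=viewer.capture("side");rects(S,"side",(.072,.072))
print(q.inv().apply([0,0,.002])/.3)
```

```text
[0.5165 0.2193 0.0205] [-2.2734  3.9606  7.3248] [-0.1046  0.037  -0.1854] [-0.88  0.82 -0.06  1.55  0.78  1.4  -0.93]
top shown len 0.15006346577941349 0.0263934493053312 head -67.69 rail xy mm 23.5 42.9
top mine len 0.15012938127705236 0.026264320043823276 head -67.63 rail xy mm 20.6 -41.9
side shown len 0.1533669545636697 0.028423126862046424 head -66.95 rail xy mm 22.0 44.1
side mine len 0.15187643141159066 0.02808427291053643 head -66.91 rail xy mm 19.2 -40.7
[-0.0051  0.     -0.0043]
```

carry_out(rows="-0.003 0 -0.002 0 0 0 -1; -0.006 0 0.008 0 0 0 -1; -0.006 0 0.008 0 0 0 -1; 0 0 0 0 0 0 -1; 0 0 0 0 0 0 -1")

```text
time: 32.02
tool_pos: [0.5177, 0.2165, 0.0203]
eef_rot: [0.501, 0.757, -0.23, 0.35]
contact_force: [-5.7, 10.2, 8.5]
gripper_width: 0.0254
gripper_force: 61.9
```

Run:
```python
from meas import *
s=manip.state();q=R.from_quat(s["eef_rot"]);p=s["tool_pos"];print(p,s["contact_force"],q.apply([0,0,1]))
L=q.apply([-.642,.0077,.767]);print("L",L)
T=viewer.capture("top");rects(T,"top",(.072,.072));S=viewer.capture("side");rects(S,"side",(.072,.072))
```

```text
[0.5177 0.2165 0.0203] [-5.7371 10.1648  8.4579] [ 0.299  -0.6996 -0.6489]
L [ 0.3987 -0.9173 -0.0092]
top shown len 0.15006346577941349 0.0263934493053312 head -67.69 rail xy mm 23.5 42.9
top mine len 0.15009609473359017 0.026456950671935178 head -67.35 rail xy mm 24.0 -41.9
side shown len 0.1533669545636697 0.028423126862046424 head -66.95 rail xy mm 22.0 44.1
side mine len 0.15006595808522988 0.027768333054538994 head -66.74 rail xy mm 22.4 -40.7
```

carry_out(rows="0 0 0 0 0 0 -0.2; 0 0 0 0 0 0 0; 0 0 0 0 0 0 0.1; 0 0 0 0 0 0 0.1; 0 0 0 0 0 0 0.1")

```text
time: 32.75
tool_pos: [0.5197, 0.2111, 0.0208]
eef_rot: [0.502, 0.755, -0.233, 0.352]
contact_force: [0.4, 0.6, -0.5]
gripper_width: 0.0468
gripper_force: 0.0
```

Run:
```python
from meas import *
s=manip.state();q=R.from_quat(s["eef_rot"]);p=s["tool_pos"];print(p,s["contact_force"],s["gripper_width"])
T=viewer.capture("top");rects(T,"top",(.072,.072));S=viewer.capture("side");rects(S,"side",(.072,.072))
```

```text
[0.5197 0.2111 0.0208] [ 0.3926  0.5518 -0.492 ] 0.04677437342598506
top shown len 0.15007331369637453 0.026171526725420797 head -67.51 rail xy mm 23.5 42.9
top mine len 0.15010049074293386 0.026430894430411366 head -67.27 rail xy mm 24.1 -42.1
side shown len 0.15328808389706713 0.028510568857810652 head -67.4 rail xy mm 21.9 43.6
side mine len 0.14786510306063855 0.02812586071710832 head -66.92 rail xy mm 23.5 -40.7
```

carry_out(rows="0 0 -0.06 0 0 0 0.1; 0 0 -0.1 0 0 0 0.1; 0 0 -0.12 0 0 0 0.1; 0 0 -0.12 0 0 0 0.1; 0 0 -0.1 0 0 0 0.1")

```text
time: 33.48
tool_pos: [0.4739, 0.3199, 0.119]
eef_rot: [0.501, 0.756, -0.232, 0.352]
contact_force: [1.0, 0.5, 0.1]
gripper_width: 0.0473
gripper_force: 0.0
```

carry_out(rows="0 0 0 0 0 0 0.1; 0 0 0 0 0 0 0.1; 0 0 0 0 0 0 0.1; 0 0 0 0 0 0 0.1; 0 0 0 0 0 0 0.1")

```text
time: 34.1
tool_pos: [0.4752, 0.3164, 0.1172]
eef_rot: [0.502, 0.755, -0.234, 0.352]
contact_force: [0.4, 0.1, 0.2]
gripper_width: 0.0473
gripper_force: 0.0
```

Run:
```python
from meas import *
s=manip.state();print(s["tool_pos"],s["contact_force"],np.abs(s["dq"]).max())
T=viewer.capture("top");rects(T,"top",(.072,.072));S=viewer.capture("side");rects(S,"side",(.072,.072))
for n,im in(("top",T),("side",S)):
    d=cv2.absdiff(im,cv2.imread(f"pics/{n}0.png")).max(2)
    for nm,(x,y,w,h) in dict(top=dict(teal=(395,180,45,90),bottle=(330,75,35,45)),side=dict(teal=(290,130,75,50),bottle=(190,118,32,52)))[n].items():
        print(n,nm,"changed px",int((d[y:y+h,x:x+w]>40).sum()))
```

```text
[0.4752 0.3164 0.1172] [0.3515 0.0889 0.1821] 0.0036287807648085245
top shown len 0.15006877564023596 0.026026218022561172 head -67.56 rail xy mm 23.5 42.9
top mine len 0.15006121612807102 0.02588705253407381 head -67.56 rail xy mm 24.0 -41.9
side shown len 0.1533669545636697 0.028423126862046424 head -66.95 rail xy mm 22.0 44.1
side mine len 0.1504516964652596 0.028172776470464306 head -66.73 rail xy mm 22.2 -40.5
top teal changed px 0
top bottle changed px 0
side teal changed px 0
side bottle changed px 0
```

The carton stands in line with the shown one and against the stop. Nothing else moved and the gripper is clear, so I'm handing in.

```bash
python3 -c "
from station import job
print(job.close_job())"
```

```text
the job is handed in; nothing more can be done
None
```

The pink carton stands on its long edge in the empty channel, lined up and against the end stop; the shown carton, teal carton and bottle did not move, and the job is handed in at about 34 s. One risk: joint 6 read 2.033 rad against its 2.03 limit for a moment mid-run, with about 95 N at the wrist, and the hand-in returned no verdict.

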